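Mark a batch of brass blanks in a hand press

TASK

Lay every brass blank flat on the marking press, each in its own yellow-edged bay with its length running from front to back, and swing the red-knobbed spring clip across the blanks to hold them down. Pull the sprung black-gripped lever all the way down until its bar presses the blanks, keep it there for a moment, and ease it slowly back up to rest without letting it fly; only then swing the clip clear again, back to where it points out of the front of the press. Finally lay all the blanks flat in the green tray, leaving the bottles and the screwdriver alone.

Things in the scene. Friction and masses are not known exactly. Their poses are not given: they have to be found in the camera images.
- press: Fixed grey hand press. Origin: on the table under the middle bay; x from its front (-x, towards the robot) to its back, y left, z up. Base x -50..+100, y -120..+95 mm; its top, the bed, is 12 mm above the table. Steel back stop 4 mm above the bed at x +55..+61. Hinge cheeks 64 mm high at x +72..+98, y +/-92. Position and heading vary; all its parts go with it.
- bay_1 (a point): Centre of the rightmost (-y) of three yellow-edged bays, on the bed surface (12 mm above the table). Bay: a channel 103 mm long (press x), 31 mm wide, 4 mm deep between low guide lands with tops 16 mm above the table, open at the front; bays 50 mm apart along press y, so 28 mm free between blanks. Any bays may be used, one blank to a bay.
- bay_2 (a point): Centre of the middle of three yellow-edged bays, on the bed surface (12 mm above the table). Bay: a channel 103 mm long (press x), 31 mm wide, 4 mm deep between low guide lands with tops 16 mm above the table, open at the front; bays 50 mm apart along press y, so 28 mm free between blanks. Any bays may be used, one blank to a bay.
- bay_3 (a point): Centre of the leftmost (+y) of three yellow-edged bays, on the bed surface (12 mm above the table). Bay: a channel 103 mm long (press x), 31 mm wide, 4 mm deep between low guide lands with tops 16 mm above the table, open at the front; bays 50 mm apart along press y, so 28 mm free between blanks. Any bays may be used, one blank to a bay.
- clip (a joint): Swing of the spring clip, rad: 0 = parked, finger pointing to press -x (out of the front); 1.57 = pointing to +y across all bays, on the line x = -35 mm; stops at 0 and 1.60. Grows clockwise from above. Stays where left. Finger: round bar 12 mm thick, 157 mm long, underside 23 mm above the table, sprung: rides 1 mm up onto blanks, may push them a few mm back. Up to about 6 N at the knob.
- clip_pivot (a point): The clip's pivot axis (upright), 12 mm above the table, near the front right corner of the press.
- clip_knob (a point): Point 62 mm above the table on the axis of the clip's upright red knob: a round pin 15 mm in diameter, from 41 to 79 mm above the table, 75 mm from the pivot; it goes round with the clip. It can be pinched from above and may turn in the grip.
- press_lever (a joint): Swing of the press lever, rad: 0 = at rest, up and leaning back about 10 degrees; grows as it is pulled forward and down; about 1.74 = marking bar pressed on the blanks (1.80 with no blanks). A spring drives it back up: about 1 N at the grip at rest, 6 N at the bottom. If let go it flies back.
- lever_grip (a point): Middle of the lever's black grip: a level round bar 18 mm in diameter, 55 mm free length, along the press y axis, on the left of the press, 150 mm from the hinge axis. 198 mm above the table at rest, 50 mm at the bottom, only table below it. Can be pinched from above, fingers closing along press x; turns in the grip as the lever swings.
- lever_hinge (a point): Point on the lever's hinge axis (level, along the press y axis) straight beside the grip, 50 mm above the table; the grip moves about it in the press x-z plane on a 150 mm radius, up and over towards the press's -x.
- blank_1_mid (a point): Centre of a loose flat brass blank, 100 x 22 x 12 mm (length along its x, thickness along its z), 0.15 kg or so; centre 6 mm above what it lies on. It has no front or back. Starts lying on the table between the press and the tray. Two or three blanks are there; a missing one reads None throughout.
- blank_2_mid (a point): Centre of a loose flat brass blank, 100 x 22 x 12 mm (length along its x, thickness along its z), 0.15 kg or so; centre 6 mm above what it lies on. It has no front or back. Starts lying on the table between the press and the tray. Two or three blanks are there; a missing one reads None throughout.
- blank_3_mid (a point): Centre of a loose flat brass blank, 100 x 22 x 12 mm (length along its x, thickness along its z), 0.15 kg or so; centre 6 mm above what it lies on. It has no front or back. Starts lying on the table between the press and the tray. Two or three blanks are there; a missing one reads None throughout.
- done_tray: Fixed shallow green tray for finished blanks, 145 (its x) x 165 (its y) mm, 18 mm high, walls and floor 4 mm; origin at the centre of its underside, on the table. Room for three blanks side by side along its x.
- tray_mid (a point): Centre of the tray's inner floor, 4 mm above the table; axes as the tray's.
- cone_bottle: White squeeze bottle with blue cone cap, 52 mm across, 173 mm tall, standing behind the work; origin at the centre of its foot. Leave alone.
- tan_bottle: Cream flat bottle with blue cap, 35 x 57 x 82 mm, standing behind the press; origin at the centre of its foot. Leave alone.
- screwdriver: Orange and black screwdriver, 185 mm long, lying behind the tray; origin under its middle. Leave alone.

How it is judged:
On the way, in this order (a step that is already met when the one before it is completed fails the run):
1. every blank lies in a bay of the press and the clip is swung on across them ((horizontal distance between blank_1_mid and bay_1 below 0.014 m or horizontal distance between blank_1_mid and bay_2 below 0.014 m or horizontal distance between blank_1_mid and bay_3 below 0.014 m) and angle between the x axis of each of blank_1_mid, blank_2_mid, blank_3_mid and the x axis of press, either way round below 0.2 rad and z of each of blank_1_mid, blank_2_mid, blank_3_mid in the frame of press below 0.023 m and angle between each of blank_1_mid, blank_2_mid, blank_3_mid's own z axis and vertical below 0.12 rad and (horizontal distance between blank_2_mid and bay_1 below 0.014 m or horizontal distance between blank_2_mid and bay_2 below 0.014 m or horizontal distance between blank_2_mid and bay_3 below 0.014 m) and (horizontal distance between blank_3_mid and bay_1 below 0.014 m or horizontal distance between blank_3_mid and bay_2 below 0.014 m or horizontal distance between blank_3_mid and bay_3 below 0.014 m) and value of joint clip above 1.4 rad), for 0.2 s.
2. the lever is all the way down on the blanks, which are in their bays under the clip (all of step 1 and value of joint press_lever above 1.69 rad), for 0.3 s.
3. the lever is eased back up to rest with the clip still on (value of joint clip above 1.4 rad and value of joint press_lever below 0.15 rad), for 0.2 s.
4. the clip is swung clear (value of joint clip below 0.5 rad), for 0.2 s.
At the end, for the whole second after the job is handed in: Every blank lies at rest in the green tray (centre within its walls and under 30 mm above the table, tilted less than 0.3 rad), the clip is within 0.5 rad of its parked position and the lever within 0.15 rad of rest (x of blank_1_mid in the frame of tray_mid between -0.07 and 0.07 m and y of blank_1_mid in the frame of tray_mid between -0.08 and 0.08 m and height (world z) of each of blank_1_mid, blank_2_mid, blank_3_mid below 0.03 m and angle between each of blank_1_mid, blank_2_mid, blank_3_mid's own z axis and vertical below 0.3 rad and linear speed of each of blank_1, blank_2, blank_3 below 0.02 m/s and x of blank_2_mid in the frame of tray_mid between -0.07 and 0.07 m and y of blank_2_mid in the frame of tray_mid between -0.08 and 0.08 m and x of blank_3_mid in the frame of tray_mid between -0.07 and 0.07 m and y of blank_3_mid in the frame of tray_mid between -0.08 and 0.08 m and value of joint clip below 0.5 rad and value of joint press_lever below 0.15 rad); the robot touches nothing.
It fails at once if the lever flies back (faster than 3 rad/s) (velocity of joint press_lever below -3 rad/s).
It fails at once if the cone bottle is disturbed (moved over 30 mm) (distance of cone_bottle from where it was at the start of the episode above 0.03 m).
It fails at once if the tan bottle is disturbed (moved over 30 mm) (distance of tan_bottle from where it was at the start of the episode above 0.03 m).
It fails at once if the screwdriver is disturbed (moved over 30 mm) (distance of screwdriver from where it was at the start of the episode above 0.03 m).
Of blank_1, blank_2, blank_3 only 2 to 3 are there at a start; the rules pass over those that are not, and their reading is None.
At some moment in a run one of blank_1, blank_2, blank_3 may be knocked a few centimetres aside while the robot is not near it.
It also fails if it takes over 210 s, if anything falls off the work surface, if the arm or the gripper's body presses on something with over 40 N, if the wrist force passes 120 N, or if a joint passes its speed limit or range.

ROBOT

A 6-joint arm with a two-finger parallel gripper is mounted at the origin on a cart in front of the work surface, level with it; the furniture and walls round the work are solid. World frame = base frame: x ahead of the robot, y to its left, z up, the work surface at z = 0. Lengths are in m, angles in rad, forces in N, time in s.
With the tool pointing down it reaches from about 0.25 to 0.775 m from the base axis. Payload 4 kg.
Tool frame: the origin (TCP) lies midway between the tips of the shut fingers; the grasp point (between the pads) lies robot.grip_point_offset behind it (robot.grip_point_offset is the distance from the TCP to the grasp point, in m); z points along the fingers, x is the direction in which the jaws open and shut, and the axes are right-handed (so a half turn about z gives the same grasp; the last joint's range is limited). The gripper opens to 94 mm and grips with 3 to 60 N. Pads are 16 mm wide; open, the fingers measure 119 mm over their backs; the gripper's body (75 mm by 177 mm) begins 78 mm behind the grasp point.
Start: joints at [-1.433, 0.087, 1.371, -0, 1.684, -0.103], TCP at [0.131, -0.534, 0.206] pointing down, gripper open.
Joint ranges: [-3.1, 3.1], [-0.76, 2.03], [0.27, 2.55], [-1.08, 4.22], [0.17, 2.65], [-2.57, 2.57]. Speed limits (rad/s): [2.79, 2.79, 3.14, 3.14, 3.14, 3.14].

INTERFACE

Orientations are given as [roll, pitch, yaw] about the fixed x, y, z axes, in that order (R = Rz(yaw) Ry(pitch) Rx(roll)).
In Python, from bench import robot, optics, finder gives the robot as it stands. The module is installed in compiled form; this text tells all that it offers.
- The arm moves only by the tool arm_command, never from a script. Its argument "plan" is a list of rows, each a list of 5 numbers: the opening, from 0 (shut) to 1 (fully open), then the shift along the world's x, y, z in m, then the turn about the world's z in degrees. A call has 1 to 10 rows; each row is the pose to reach, as a shift and turn from the pose commanded when the call began; what a row does not reach only later rows make up. A row lasts 1/8 s, in which the tool goes at most 62.5 mm and 10.7 degrees, less where a joint would pass 70% of its speed; a pose out of reach is approached as far as the arm can. A call with a gripper value outside its range is refused whole. The fingers move at their own pace and stop on an object; the grip force is fixed at half the most. Time passes only in rows, so rows that repeat a pose let the fingers close. It gives the time, the measured TCP pose, the force and the opening at its end, in the units of the state.
- robot.get_obs(): the state, without advancing time (a new reading comes with each control period).
- optics.snapshot(name): name is "scene" or "top" or "wrist"; returns a dict with "image" (480x640x3 uint8, red, green, blue), "fx", "fy", "cx", "cy" (pixels), "position" and "rotation" of the camera in the world; the wrist camera has in their place "hand_eye" (4x4, takes a point from camera to tool coordinates, whose origin is the TCP and whose axes are the tool frame's). Camera axes: x right, y down, z forward; pixel columns grow to the right and rows downward; lengths in m; the calibration is good to about 2 mm. A picture is of the moment at which its call begins: read the wrist's pose just before it. There is no depth.
- robot.close_job(): hands the job in, once; it reports no verdict.
Trained networks look in the newest picture that a camera, given by its name, has taken for a name from the list of things; names that differ only in an ending like _2 or _b are one class to them, and where a whole thing is asked for, a point or a joint stands for the part that bears it (a point fixed in the world has none). Each returns a list of dicts, best first, with "p" (0 to 1); they miss things now and then, are a little off and sometimes report something else, mostly with a low value. They report only what shows in the picture. A call takes as long as a camera call.
- finder.masks_of(label, camera): "pixels" (480x640 bool, what is visible of it) and "extent" ([left, top, right, bottom] in pixels, round what is visible of it).
The state is a dict: "time": time; "joint_positions": joint angles; "qvel": joint speeds; "joint_torque": joint torques, N m; "tool_pos": TCP position; "ee_rot": TCP orientation; "wrist_force": force on the tool from outside, world axes, zero at the start; "wrist_torque": the same for the moment, N m; "width": finger opening in m.
Only numpy, scipy, OpenCV 4.12 (cv2) and the standard library are available. Lean on these libraries where they do the work, as an engineer would, in place of code of your own. Each camera call takes 0.05 s, during which the arm holds its last target.

## Working session

There is one attempt and no reset: what is moved stays moved. The work goes in short steps, Python scripts to look and compute and a tool call to move; the robot and the scene stay as the last step left them, time stands still between calls to the robot, and variables do not carry over. Pictures are saved under pics/ and viewed, and the job is handed in when it is done.

Besides the shell and the picture viewer there is one more tool, called as name(argument=value, ...), one argument or row to a line, values as JSON. arm_command: Moves the arm, as the interface text tells. Its arguments: {"type":"object","properties":{"plan":{"type":"array","items":{"type":"array","items":{"type":"number"}}}},"required":["plan"]}

```bash
mkdir -p pics; ls; cat > h.py <<'E'
from bench import robot, optics, finder
import numpy as np, cv2
def snap(n,f=None):
    s=optics.snapshot(n)
    if f: cv2.imwrite('pics/'+f,s['image'][:,:,::-1])
    return s
def cam(s,obs=None):
    if 'position' in s: 
        R=np.array(s['rotation']); 
        if R.shape!=(3,3):
            from scipy.spatial.transform import Rotation as Ro
            R=Ro.from_euler('xyz',R).as_matrix()
        return np.array(s['position']),R
    from scipy.spatial.transform import Rotation as Ro
    T=np.array(s['hand_eye']); Rt=Ro.from_euler('xyz',obs['ee_rot']).as_matrix()
    return np.array(obs['tool_pos'])+Rt@T[:3,3], Rt@T[:3,:3]
def ray(s,u,v,z,obs=None):
    p,R=cam(s,obs); d=R@np.array([(u-s['cx'])/s['fx'],(v-s['cy'])/s['fy'],1]); t=(z-p[2])/d[2]
    return p+t*d
def proj(s,P,obs=None):
    p,R=cam(s,obs); q=R.T@(np.array(P)-p); return s['fx']*q[0]/q[2]+s['cx'], s['fy']*q[1]/q[2]+s['cy']
E
python3 - <<'E'
from h import *
o=robot.get_obs(); print(o); print(robot.grip_point_offset)
for n in ['scene','top','wrist']:
    s=snap(n,n+'0.png'); print(n,{k:(np.round(v,4).tolist()) for k,v in s.items() if k!='image'})
E
```

```text
pics
{'time': 0.0, 'joint_positions': array([-1.43308841e+00,  8.79845610e-02,  1.37227801e+00, -2.86021312e-06,
        1.68359640e+00, -1.03119567e-01]), 'qvel': array([-0.00098741, -0.00034723, -0.0010869 , -0.00089145, -0.0006187 ,
        0.00159851]), 'joint_torque': array([-3.34565848e-04, -3.40188289e+01, -3.02427399e+01,  7.18614995e-02,
        3.31228820e-02, -1.74523993e-04]), 'tool_pos': array([ 0.13108534, -0.53357419,  0.20427598]), 'ee_rot': array([-3.14136219e+00,  2.25457502e-03, -1.32996890e+00]), 'wrist_force': array([-1.10179554, -0.11906554, -0.34985972]), 'wrist_torque': array([0.00830769, 0.03473348, 0.00906766]), 'width': 0.09406132766440899}
0.0188
scene {'fx': 614.2494, 'fy': 614.2494, 'cx': 326.345, 'cy': 233.3664, 'position': [0.3489, 0.8751, 1.1742], 'rotation': [-2.3924, -0.0118, -2.9392]}
top {'fx': 441.0043, 'fy': 441.0043, 'cx': 321.9502, 'cy': 241.5706, 'position': [0.3342, -0.0553, 1.1466], 'rotation': [-2.9398, -0.0007, -1.7264]}
wrist {'fx': 376.9282, 'fy': 376.9282, 'cx': 322.8328, 'cy': 245.466, 'hand_eye': [[1.0, -0.0002, -0.0002, -0.0006], [0.0003, 0.9709, 0.2394, -0.0692], [0.0001, -0.2394, 0.9709, -0.179], [0.0, 0.0, 0.0, 1.0]]}
```

View pics/top0.png

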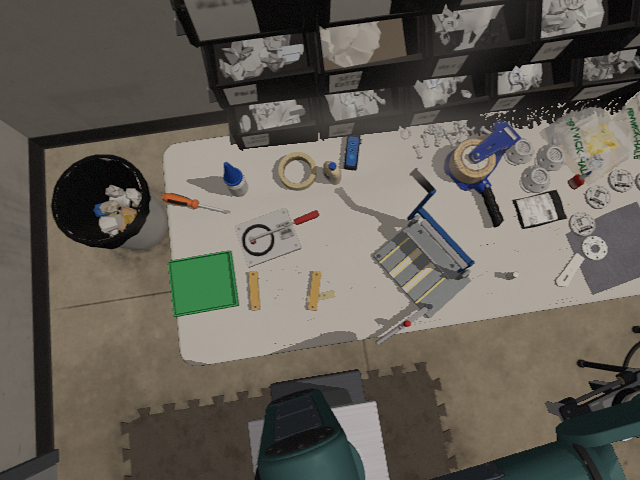

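View pics/scene0.png

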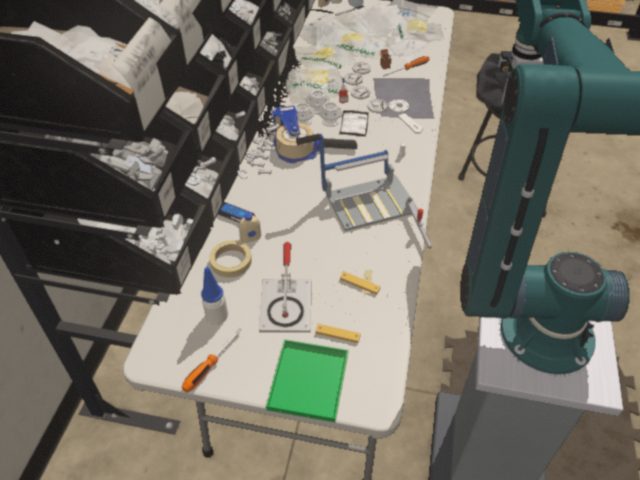

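```bash
python3 - <<'E'
from h import *
s=snap('top'); im=s['image']
c=cv2.resize(im[150:350,340:500],None,fx=3.75,fy=3.0*0+3,interpolation=cv2.INTER_CUBIC); cv2.imwrite('pics/tz.png',c[:,:,::-1])
for n in ['press','clip','clip_knob','press_lever','lever_grip','blank_1_mid','done_tray','cone_bottle','tan_bottle','screwdriver']:
    for d in finder.masks_of(n,'top')[:4]:
        m=d['pixels']; v,u=np.nonzero(m); 
        r=cv2.minAreaRect(np.stack([u,v],1).astype(np.float32)) if len(u) else None
        z={'blank_1_mid':.012,'done_tray':.018}.get(n,0.01)
        print(n,round(d['p'],2),np.round(d['extent']),len(u),[np.round(ray(s,*p,z)[:2],4).tolist() for p in cv2.boxPoints(r)], np.round(ray(s,u.mean(),v.mean(),z)[:2],4))
E
```

```text
press 0.64 [375. 170. 474. 344.] 6508 [[0.6186, -0.0751], [0.7327, -0.3942], [0.3814, -0.4914], [0.2825, -0.1871]] [ 0.4706 -0.3466]
clip 0.61 [375. 303. 431. 342.] 418 [[0.2911, -0.181], [0.3683, -0.3388], [0.3504, -0.3474], [0.2738, -0.1898]] [ 0.323  -0.2666]
clip 0.47 [373. 170. 474. 346.] 6666 [[0.6215, -0.0778], [0.7327, -0.3949], [0.3791, -0.4904], [0.2828, -0.1882]] [ 0.4713 -0.3464]
clip_knob 0.8 [376. 306. 431. 347.] 413 [[0.2913, -0.1825], [0.3686, -0.338], [0.3494, -0.3474], [0.2727, -0.1922]] [ 0.3232 -0.267 ]
press_lever 0.64 [407. 167. 476. 272.] 1320 [[0.6956, -0.2965], [0.7306, -0.3916], [0.4454, -0.4738], [0.4141, -0.3823]] [ 0.556  -0.4017]
blank_1_mid 0.76 [309. 270. 318. 312.] 309 [[0.3951, -0.0253], [0.4905, -0.0522], [0.4839, -0.075], [0.3887, -0.0478]] [ 0.437  -0.0504]
blank_1_mid 0.46 [222. 165. 249. 200.] 582 [[0.8154, 0.1602], [0.8333, 0.11], [0.7297, 0.076], [0.7125, 0.1256]] [0.7679 0.1164]
done_tray 0.84 [166. 251. 239. 318.] 3728 [[0.5756, 0.32], [0.578, 0.1463], [0.4292, 0.1393], [0.4276, 0.3087]] [0.5022 0.2285]
cone_bottle 0.73 [407. 170. 473. 276.] 1451 [[0.6948, -0.2933], [0.7314, -0.394], [0.443, -0.4757], [0.4103, -0.3789]] [ 0.5557 -0.4018]
cone_bottle 0.71 [224. 164. 252. 198.] 544 [[0.8154, 0.1591], [0.8329, 0.1099], [0.734, 0.0775], [0.7171, 0.126]] [0.7685 0.1161]
cone_bottle 0.47 [374. 170. 474. 345.] 6746 [[0.6178, -0.071], [0.735, -0.3933], [0.3823, -0.4929], [0.2807, -0.1853]] [ 0.4702 -0.3455]
tan_bottle 0.63 [322. 161. 340. 187.] 328 [[0.7854, -0.1298], [0.7782, -0.1757], [0.7132, -0.1649], [0.7203, -0.1195]] [ 0.7494 -0.1471]
tan_bottle 0.57 [161. 192. 230. 214.] 406 [[0.7403, 0.3178], [0.7678, 0.3094], [0.7, 0.1397], [0.673, 0.1488]] [0.7292 0.2536]
screwdriver 0.55 [163. 195. 203. 209.] 320 [[0.7408, 0.3181], [0.7687, 0.3088], [0.7272, 0.2125], [0.6996, 0.2222]] [0.7355 0.2692]
```

View pics/tz.png

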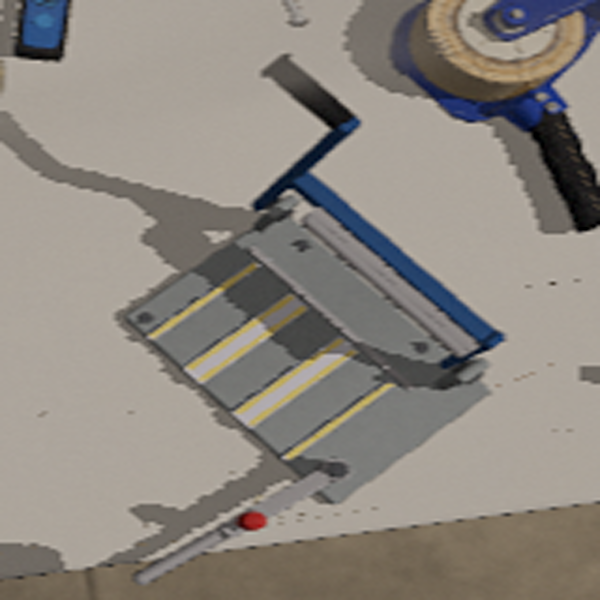

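View pics/wrist0.png

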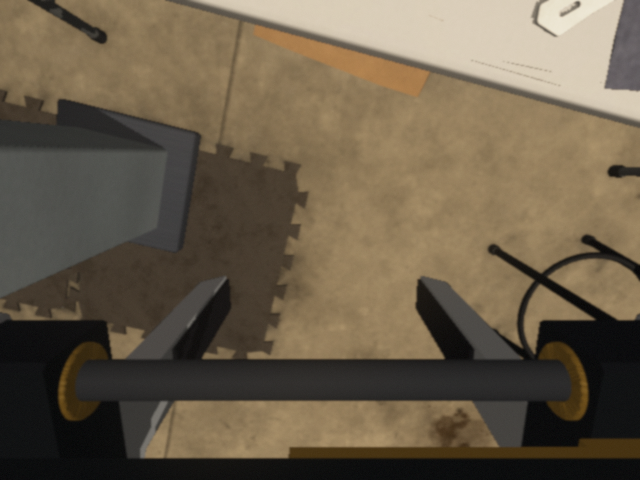

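arm_command(
  plan=[
    [1,0,0,0.06,0],
    [1,0.02,0.02,0.11,0],
    [1,0.06,0.06,0.13,0],
    [1,0.1,0.1,0.13,0],
    [1,0.14,0.14,0.13,0],
    [1,0.18,0.18,0.13,0],
    [1,0.22,0.22,0.13,0],
    [1,0.26,0.26,0.13,0],
    [1,0.28,0.28,0.13,0],
    [1,0.28,0.28,0.13,0],
  ],
)

```text
time: 1.95
tool_pos: [0.4121, -0.2528, 0.3355]
ee_rot: [3.142, -0.0, -1.326]
wrist_force: [-0.6, -0.1, 0.1]
width: 0.094
```

```bash
python3 - <<'E'
from h import *
import pickle
o=robot.get_obs(); s=snap('wrist','w1.png'); print(o['tool_pos'],o['ee_rot'],o['wrist_force'])
pickle.dump((s,o),open('w1.pkl','wb'))
for n in ['press','clip','clip_knob','press_lever','lever_grip','blank_1_mid']:
    for d in finder.masks_of(n,'wrist')[:4]:
        v,u=np.nonzero(d['pixels']); print(n,round(d['p'],2),np.round(d['extent']),u.mean(),v.mean())
E
```

```text
[ 0.41209612 -0.25281126  0.33548318] [ 3.14153782e+00 -3.24627085e-05 -1.32622824e+00] [-0.61465793 -0.06151385  0.08068755]
press 0.79 [248.   2. 518. 291.] 406.9279504496101 170.4850192157009
clip 0.91 [251. 254. 377. 294.] 318.4951724137931 273.04137931034484
clip 0.48 [248.   2. 518. 290.] 407.0739712009356 170.15645786126746
clip_knob 0.94 [250. 255. 376. 293.] 319.3446475195822 272.75587467362925
press_lever 0.71 [413.   0. 519. 243.] 463.88396433647756 124.29835896110609
lever_grip 0.59 [409.   1. 518. 237.] 464.10240723500465 124.97406570022609
blank_1_mid 0.61 [156. 107. 204. 184.] 179.11168495803744 144.7921239509361
```

View pics/w1.png

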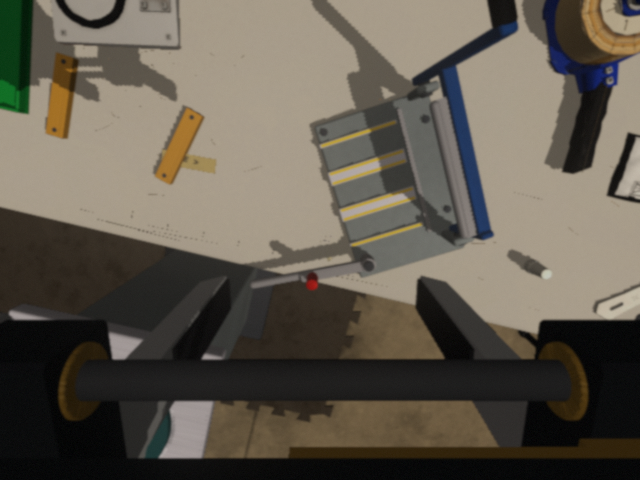

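```bash
python3 - <<'E'
import cv2
im=cv2.imread('pics/w1.png'); c=cv2.resize(im[70:290,290:490],None,fx=2.7,fy=2.7,interpolation=cv2.INTER_CUBIC); cv2.imwrite('pics/w1z.png',c)
E
```

```text
(no output)
```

View pics/w1z.png

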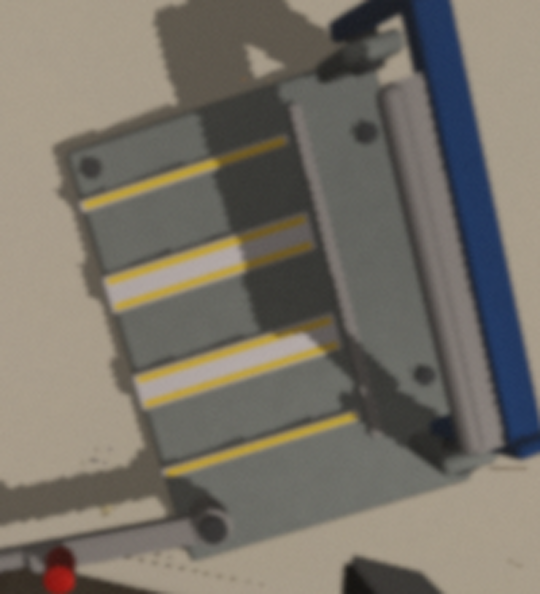

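```bash
cat > fit.py <<'E'
from h import *
import pickle
from scipy.optimize import least_squares
s,o=pickle.load(open('w1.pkl','rb'))
Z=lambda p:(p[0]/2.7+290,p[1]/2.7+70)
cor=[((68,152),(-.05,.095)),((190,558),(-.05,-.12))]
L=[((82,207),(287,140),.067),((105,282),(305,217),.033),((115,308),(314,245),.017),((137,380),(332,320),-.017),((147,405),(338,345),-.033),((166,472),(356,416),-.067)]
def loc(P,q):
    c,sn=np.cos(q[2]),np.sin(q[2]); d=P[:2]-q[:2]; return np.array([c*d[0]+sn*d[1],-sn*d[0]+c*d[1]])
def res(q,full=False):
    r=[]
    for p,t in cor: r+=list(loc(ray(s,*Z(p),.012,o),q)-t)
    for a,b,y in L:
        for p in (a,b):
            l=loc(ray(s,*Z(p),.016,o),q); r.append(l[1]-y)
            if full: print('   x',l.round(4),y)
    return np.array(r)
f=least_squares(res,[.47,-.33,-1.1]); print(f.x,np.degrees(f.x[2])); res(f.x,True); print((f.fun*1000).round(1))
q=f.x; np.save('press.npy',q)
def W(x,y): c,sn=np.cos(q[2]),np.sin(q[2]); return [q[0]+c*x-sn*y,q[1]+sn*x+c*y]
for n,y in (('b1',-.05),('b2',0),('b3',.05)): print(n,W(0,y))
v,u=None,None
# blanks
hsv=cv2.cvtColor(s['image'],cv2.COLOR_RGB2HSV); m=cv2.inRange(hsv,(12,150,120),(22,255,255)); m[200:]=0
n,lab,st,ce=cv2.connectedComponentsWithStats(m)
for i in range(1,n):
    if st[i,4]>150:
        v,u=np.nonzero(lab==i); P=np.array([ray(s,a,b,.012,o)[:2] for a,b in zip(u,v)],np.float32)
        print('bl',st[i],cv2.minAreaRect(P),cv2.boxPoints(cv2.minAreaRect(P)).round(3).tolist())
print('pivot',ray(s,*Z((210,525)),.03,o), loc(ray(s,*Z((210,525)),.03,o),q))
print('knobtop',ray(s,*Z((60,580)),.079,o),loc(ray(s,*Z((60,580)),.079,o),q))
E
python3 fit.py
```

```text
[ 0.45372365 -0.30957258 -1.02569539] -58.768017128893305
   x [-0.0511  0.0679] 0.067
   x [0.0493 0.0685] 0.067
   x [-0.0509  0.0313] 0.033
   x [0.0487 0.0322] 0.033
   x [-0.0499  0.018 ] 0.017
   x [0.0496 0.0183] 0.017
   x [-0.0498 -0.0189] -0.017
   x [ 0.0492 -0.0188] -0.017
   x [-0.0486 -0.0324] -0.033
   x [ 0.0491 -0.0315] -0.033
   x [-0.0491 -0.068 ] -0.067
   x [ 0.0491 -0.0685] -0.067
[ 0.1 -1.1 -0.1  3.1  0.9  1.5 -1.7 -0.8  1.   1.3 -1.9 -1.8  0.6  1.5
 -1.  -1.5]
b1 [np.float64(0.4109699001695258), np.float64(-0.33549779626699944)]
b2 [np.float64(0.4537236482154034), np.float64(-0.30957257634450663)]
b3 [np.float64(0.496477396261281), np.float64(-0.28364735642201383)]
bl [589   0  51  46 231] ((0.7011336088180542, -0.534803569316864), (0.08065973967313766, 0.023920459672808647), 69.63736724853516) [[0.6759999990463257, -0.5680000185966492], [0.6980000138282776, -0.5770000219345093], [0.7260000109672546, -0.5009999871253967], [0.7039999961853027, -0.49300000071525574]]
bl [ 47  82  22  56 879] ((0.4485069811344147, 0.10207155346870422), (0.02232964336872101, 0.06307969242334366), 87.10102844238281) [[0.41600000858306885, 0.09300000220537186], [0.4790000021457672, 0.08900000154972076], [0.48100000619888306, 0.1120000034570694], [0.4180000126361847, 0.11500000208616257]]
bl [ 156  108   47   75 1349] ((0.44119659066200256, -0.052837878465652466), (0.022829676046967506, 0.09816274791955948), 73.67781066894531) [[0.39100000262260437, -0.05000000074505806], [0.48500001430511475, -0.07800000160932541], [0.492000013589859, -0.0560000017285347], [0.3970000147819519, -0.02800000086426735]]
pivot [ 0.35224737 -0.32916312  0.03      ] [-0.03586451 -0.09692761]
knobtop [ 0.32365695 -0.26083845  0.079     ] [-0.10911148 -0.08594792]
```

arm_command(
  plan=[
    [1,0,0.03,0,10],
    [1,0,0.06,0,20],
    [1,0,0.09,0,30],
    [1,0,0.12,0,40],
    [1,0,0.15,0,50],
    [1,0,0.18,0,60],
    [1,0,0.21,0,70],
    [1,0,0.24,0,80],
    [1,0,0.27,0,90],
    [1,0,0.3,0,100],
  ],
)

```text
time: 3.55
tool_pos: [0.4111, 0.0462, 0.3356]
ee_rot: [3.141, -0.001, 0.42]
wrist_force: [-0.4, 0.7, 0.4]
width: 0.094
```

arm_command(
  plan=[
    [1,0,0,-0.02,10],
    [1,0,0,-0.04,20],
    [1,0,0,-0.06,30],
    [1,0,0,-0.08,40],
    [1,0,0,-0.08,49],
    [1,0,0,-0.08,49],
  ],
)

```text
time: 4.3
tool_pos: [0.4111, 0.0453, 0.2554]
ee_rot: [-3.141, 0.0, 1.267]
wrist_force: [-0.2, -0.4, 0.7]
width: 0.0939
```

```bash
cat > bl.py <<'E'
from h import *
import sys
def blanks(s,o,z=.012,show=True):
    hsv=cv2.cvtColor(s['image'],cv2.COLOR_RGB2HSV); m=cv2.inRange(hsv,(12,150,100),(22,255,255)); 
    m=cv2.morphologyEx(m,cv2.MORPH_CLOSE,np.ones((3,3)))
    n,lab,st,ce=cv2.connectedComponentsWithStats(m); out=[]
    for i in range(1,n):
        if st[i,4]>400:
            v,u=np.nonzero(lab==i); P=np.array([ray(s,a,b,z,o)[:2] for a,b in zip(u,v)],np.float32)
            (c,wh,a)=cv2.minAreaRect(P)
            if wh[0]<wh[1]: a+=90
            a=(a+90)%180-90
            out.append((np.array(c),a,sorted(wh))); print('bl px',ce[i].round(),'c',np.round(c,4),'len ang',round(a,1),np.round(sorted(wh),4))
    return out
if __name__=='__main__':
    o=robot.get_obs(); s=snap('wrist',sys.argv[1]); print(o['tool_pos'],o['ee_rot'],o['time']); blanks(s,o,float(sys.argv[2]) if len(sys.argv)>2 else .012)
    g=cv2.inRange(cv2.cvtColor(s['image'],cv2.COLOR_RGB2HSV),(50,150,40),(75,255,255)); g=cv2.morphologyEx(g,cv2.MORPH_OPEN,np.ones((5,5)))
    v,u=np.nonzero(g)
    if len(u)>3000:
        P=np.array([ray(s,a,b,.012,o)[:2] for a,b in zip(u,v)],np.float32); print('tray',cv2.minAreaRect(P),u.min(),v.min(),u.max(),v.max())
E
python3 bl.py w2.png
```

```text
[0.41105345 0.04530195 0.25538068] [-3.14139783e+00  1.95502587e-05  1.26745268e+00] 4.3
bl px [383. 244.] c [0.4651 0.1025] len ang -3.2 [0.021  0.0984]
bl px [252. 263.] c [ 0.4406 -0.0508] len ang -16.0 [0.0215 0.0978]
tray ((0.5072154998779297, 0.2317802608013153), (0.14860112965106964, 0.16779452562332153), 1.6662015914916992) 423 163 583 307
```

View pics/w2.png

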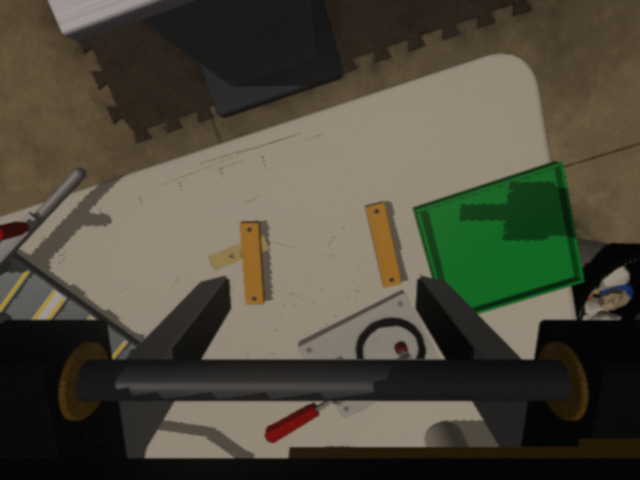

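arm_command(
  plan=[
    [1,0.01,-0.05,-0.03,1],
    [1,0.03,-0.097,-0.06,1],
    [1,0.03,-0.097,-0.12,1],
    [1,0.03,-0.097,-0.18,1],
    [1,0.03,-0.097,-0.23,1],
    [1,0.03,-0.097,-0.249,1],
    [1,0.03,-0.097,-0.249,1],
    [0,0.03,-0.097,-0.249,1],
    [0,0.03,-0.097,-0.249,1],
    [0,0.03,-0.097,-0.249,1],
  ],
)

```text
time: 5.6
tool_pos: [0.4421, -0.0514, 0.0077]
ee_rot: [3.139, -0.0, 1.288]
wrist_force: [0.8, -0.2, -0.4]
width: 0.0673
```

arm_command(
  plan=[
    [0,0,0,0,0],
    [0,0,0,0,0],
    [0,0,0,0.03,0],
    [0,0,0,0.08,0],
    [0,0,0,0.13,0],
    [0,0,0,0.13,0],
  ],
)

```text
time: 6.35
tool_pos: [0.4442, -0.0519, 0.1415]
ee_rot: [3.131, -0.0, 1.288]
wrist_force: [0.7, -0.0, -0.1]
width: 0.0073
```

arm_command(
  plan=[
    [0.5,-0.03,0,0.1,0],
    [0.5,-0.06,0,0.1,0],
    [0.5,-0.06,0,0.1,0],
    [0.5,-0.06,0,0.1,0],
  ],
)

```text
time: 6.85
tool_pos: [0.3809, -0.051, 0.2348]
ee_rot: [-3.14, -0.0, 1.288]
wrist_force: [0.8, -0.1, -0.5]
width: 0.0439
```

```bash
python3 bl.py w3.png
```

```text
[ 0.38092868 -0.05101083  0.23476633] [-3.13957875e+00 -2.55719029e-04  1.28785785e+00] 6.85
bl px [476. 253.] c [0.4643 0.1014] len ang -3.4 [0.0233 0.0988]
bl px [338. 267.] c [ 0.4397 -0.0507] len ang -16.2 [0.021  0.0978]
tray ((0.5048298835754395, 0.2133713662624359), (0.14894118905067444, 0.13740526139736176), 0.6430634260177612) 518 177 639 330
```

View pics/w3.png

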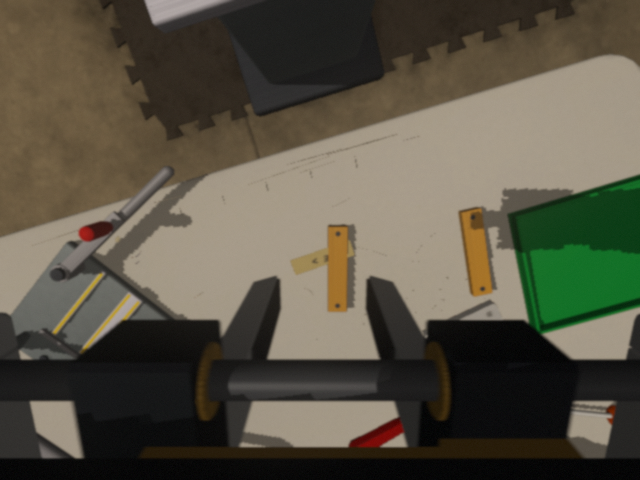

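arm_command(
  plan=[
    [0.5,0.03,0,-0.04,0],
    [0.5,0.06,0,-0.09,0],
    [0.5,0.06,0,-0.15,0],
    [0.5,0.06,0,-0.2,0],
    [0.5,0.06,0,-0.229,0],
    [0.5,0.06,0,-0.229,0],
    [0.5,0.06,0,-0.229,0],
    [0,0.06,0,-0.229,0],
    [0,0.06,0,-0.229,0],
    [0,0.06,0,-0.229,0],
  ],
)

```text
time: 8.15
tool_pos: [0.4414, -0.0512, 0.0079]
ee_rot: [3.141, -0.0, 1.288]
wrist_force: [0.1, -1.0, 0.5]
width: 0.0214
```

arm_command(
  plan=[
    [0,0,0,0,0],
    [0,0,0,0,0],
    [0,0,0,0,0],
  ],
)

```text
time: 8.52
tool_pos: [0.4414, -0.0513, 0.0079]
ee_rot: [3.141, -0.0, 1.288]
wrist_force: [-0.7, -0.0, 2.4]
width: 0.0216
```

arm_command(
  plan=[
    [0,0,0,0.04,0],
    [0,0,0,0.09,0],
    [0,-0.005,-0.04,0.14,-8],
    [0,-0.01,-0.09,0.14,-17],
    [0,-0.015,-0.14,0.14,-26],
    [0,-0.02,-0.19,0.14,-35],
    [0,-0.025,-0.24,0.14,-42.6],
    [0,-0.03,-0.2845,0.12,-42.6],
    [0,-0.03,-0.2845,0.08,-42.6],
    [0,-0.03,-0.2845,0.042,-42.6],
  ],
)

```text
time: 9.78
tool_pos: [0.4104, -0.3359, 0.0474]
ee_rot: [-3.14, 0.0, 0.543]
wrist_force: [0.7, 0.3, -1.4]
width: 0.0217
```

arm_command(
  plan=[
    [0,0,0,0,0],
    [0,0,0,0,0],
  ],
)

```text
time: 10.02
tool_pos: [0.4117, -0.336, 0.0505]
ee_rot: [3.14, -0.0, 0.545]
wrist_force: [0.3, -1.6, -2.1]
width: 0.0213
```

```bash
python3 - <<'E'
from h import *
import pickle
o=robot.get_obs(); s=snap('wrist','w4.png'); t=snap('scene')
print(o['tool_pos'],o['width'])
im=s['image'].copy()
cv2.imwrite('pics/w4z.png',cv2.resize(im[60:360,140:500],None,fx=2.1,fy=1.95)[:,:,::-1])
cv2.imwrite('pics/s4.png',cv2.resize(t['image'][120:280,300:460],None,fx=3.75,fy=3.75,interpolation=2)[:,:,::-1])
E
```

```text
[ 0.41169832 -0.33602794  0.05053791] 0.021297818432598932
```

View pics/w4z.png

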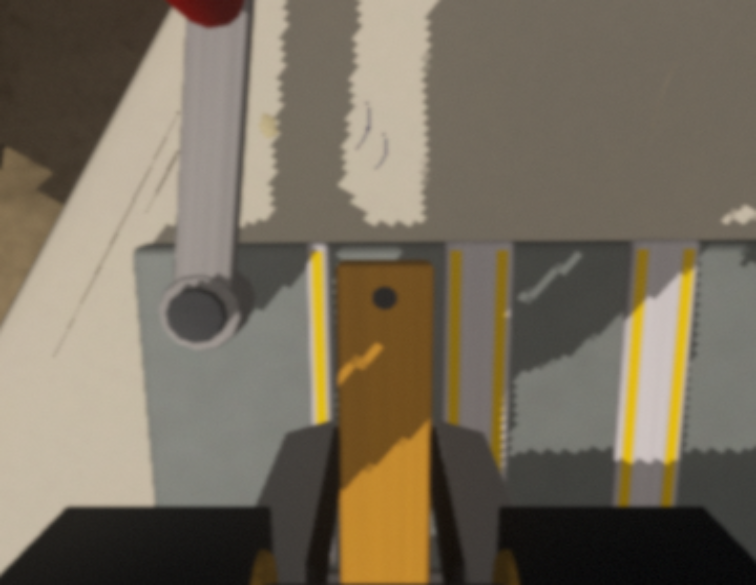

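View pics/s4.png

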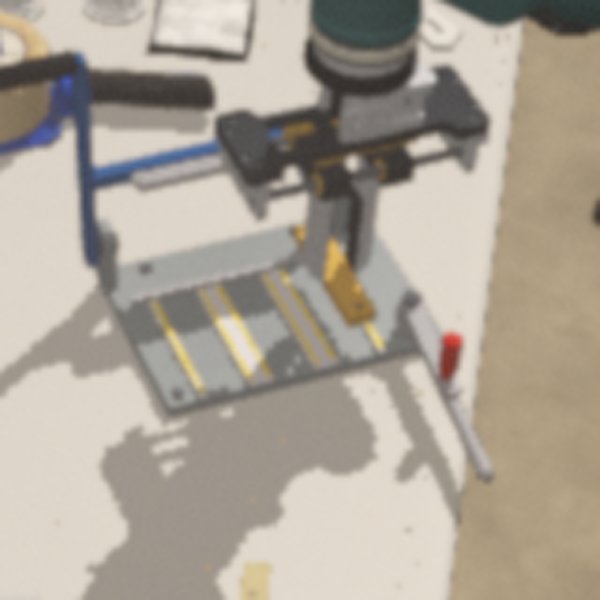

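arm_command(
  plan=[
    [0,0,0,-0.015,0],
    [0,0,0,-0.025,0],
    [0,0,0,-0.03,0],
    [0,0,0,-0.03,0],
    [0,0,0,-0.03,0],
  ],
)

```text
time: 10.75
tool_pos: [0.4109, -0.3354, 0.0198]
ee_rot: [-3.141, 0.0, 0.545]
wrist_force: [-3.0, 1.9, 3.8]
width: 0.0212
```

arm_command(
  plan=[
    [0.45,0,0,0,0],
    [0.45,0,0,0,0],
    [0.45,0,0,0,0],
    [0.45,0,0,0,0],
    [0.45,0,0,0.03,0],
    [0.45,0,0.02,0.09,0],
    [0.45,0,0.06,0.14,0],
    [0.45,0,0.1,0.18,0],
    [0.45,0,0.1,0.18,0],
    [0.45,0,0.1,0.18,0],
  ],
)

```text
time: 12.0
tool_pos: [0.4109, -0.2358, 0.1986]
ee_rot: [-3.141, 0.001, 0.545]
wrist_force: [0.4, -0.4, -1.0]
width: 0.0422
```

```bash
python3 bl.py w5.png .024; python3 -c "
import numpy as np;print(np.load('press.npy'))"
```

```text
[ 0.41089943 -0.23582189  0.19861936] [-3.14120996e+00  6.28247948e-04  5.44658537e-01] 12.0
[ 0.45372365 -0.30957258 -1.02569539]
```

View pics/w5.png

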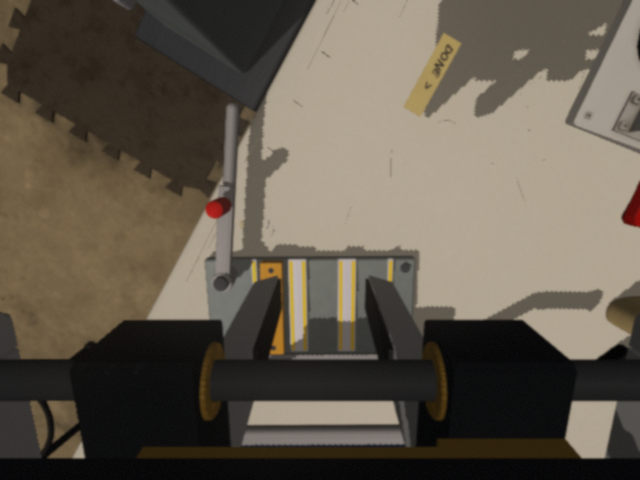

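arm_command(
  plan=[
    [0.5,0.01,0.05,0,10],
    [0.5,0.02,0.11,0,20],
    [0.5,0.03,0.17,0,30],
    [0.5,0.04,0.23,0,40],
    [0.5,0.05,0.29,0,50],
    [0.5,0.054,0.338,-0.03,55.5],
    [0.5,0.054,0.338,-0.09,55.5],
    [0.5,0.054,0.338,-0.09,55.5],
  ],
)

```text
time: 13.05
tool_pos: [0.4587, 0.1015, 0.1009]
ee_rot: [-3.123, 0.003, 1.513]
wrist_force: [-0.1, -0.6, -0.2]
width: 0.0472
```

```bash
python3 bl.py w6.png
```

```text
[0.45874466 0.10146733 0.1009096 ] [-3.12266525  0.00322261  1.51316399] 13.05
bl px [325. 259.] c [0.4661 0.1027] len ang -3.2 [0.021  0.0978]
tray ((0.4952678084373474, 0.23186030983924866), (0.12459765374660492, 0.167777881026268), 1.2240585088729858) 385 199 618 358
```

View pics/w6.png

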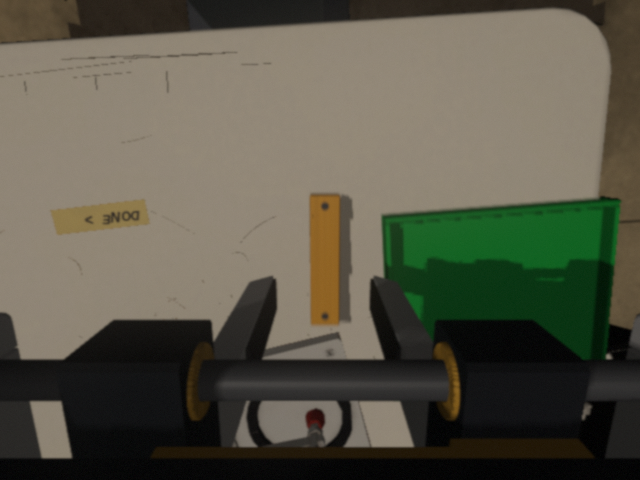

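arm_command(
  plan=[
    [0.5,0,0,-0.04,0],
    [0.5,0,0,-0.08,0],
    [0.5,0,0,-0.103,0],
    [0.5,0,0,-0.103,0],
    [0.5,0,0,-0.103,0],
    [0,0,0,-0.103,0],
    [0,0,0,-0.103,0],
    [0,0,0,-0.103,0],
    [0,0,0,-0.103,0],
    [0,0,0,-0.103,0],
  ],
)

```text
time: 14.35
tool_pos: [0.4656, 0.1023, 0.0071]
ee_rot: [3.141, -0.0, 1.513]
wrist_force: [-0.8, -0.8, 3.7]
width: 0.0212
```

arm_command(
  plan=[
    [0,0,0,0.05,0],
    [0,0,-0.01,0.1,0],
    [0,0.005,-0.06,0.13,-9],
    [0,0.01,-0.12,0.13,-19],
    [0,0.015,-0.18,0.13,-29],
    [0,0.02,-0.24,0.13,-39],
    [0,0.025,-0.3,0.13,-49],
    [0,0.031,-0.36,0.12,-55.5],
    [0,0.031,-0.386,0.08,-55.5],
    [0,0.031,-0.386,0.05,-55.5],
  ],
)

```text
time: 15.6
tool_pos: [0.4947, -0.2852, 0.0532]
ee_rot: [-3.138, 0.002, 0.541]
wrist_force: [0.7, 0.6, -2.5]
width: 0.0213
```

arm_command(
  plan=[
    [0,0,0,-0.005,0],
    [0,0,0,-0.005,0],
    [0,0,0,-0.005,0],
  ],
)

```text
time: 15.98
tool_pos: [0.4973, -0.2838, 0.0534]
ee_rot: [3.139, -0.001, 0.545]
wrist_force: [0.1, -0.7, -2.1]
width: 0.0214
```

```bash
python3 - <<'E'
from h import *
o=robot.get_obs(); s=snap('wrist','w7.png'); 
print(o['tool_pos'],o['ee_rot'],o['width'])
cv2.imwrite('pics/w7z.png',cv2.resize(s['image'][60:360,140:500],None,fx=2.1,fy=1.95)[:,:,::-1])
E
```

```text
[ 0.49730121 -0.28383152  0.05335897] [ 3.13863173e+00 -1.40042655e-03  5.45366340e-01] 0.02141718473018163
```

View pics/w7z.png

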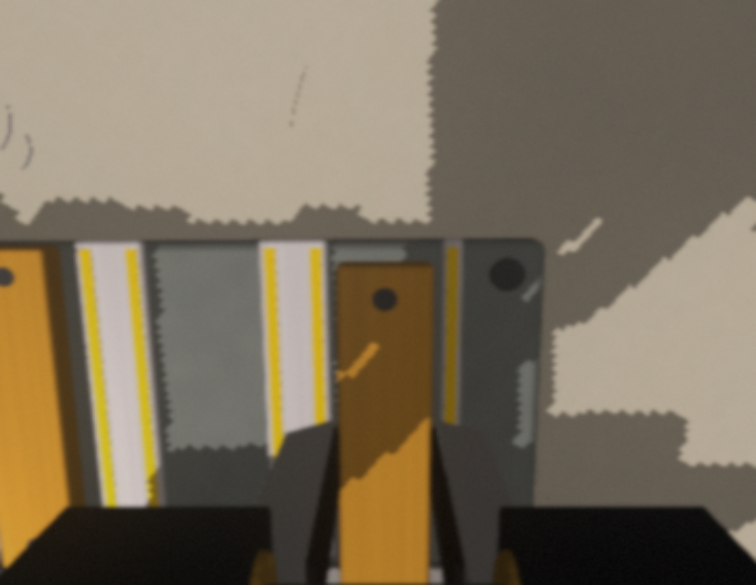

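arm_command(
  plan=[
    [0,0,0,-0.018,0],
    [0,0,0,-0.028,0],
    [0,0,0,-0.034,0],
    [0,0,0,-0.034,0],
    [0.45,0,0,-0.034,0],
    [0.45,0,0,-0.034,0],
    [0.45,0,0,-0.034,0],
    [0.45,0,0,-0.034,0],
    [0.45,0,0,-0.01,0],
    [0.45,0,0,0.04,0],
  ],
)

```text
time: 17.27
tool_pos: [0.4943, -0.2824, 0.0891]
ee_rot: [-3.135, 0.003, 0.544]
wrist_force: [0.3, -0.3, 0.8]
width: 0.0423
```

arm_command(
  plan=[
    [0.45,-0.03,0.05,0.05,0],
    [0.45,-0.06,0.08,0.09,0],
    [0.45,-0.1,0.09,0.13,0],
    [0.45,-0.14,0.09,0.13,0],
    [0.45,-0.14,0.09,0.13,0],
    [0.45,-0.14,0.09,0.13,0],
  ],
)

```text
time: 18.02
tool_pos: [0.3564, -0.1937, 0.2212]
ee_rot: [3.142, -0.0, 0.544]
wrist_force: [0.8, 0.3, -0.3]
width: 0.0426
```

```bash
python3 - <<'E'
from h import *
q=np.load('press.npy')
def loc(P):
    c,sn=np.cos(q[2]),np.sin(q[2]); d=P[:2]-q[:2]; return np.array([c*d[0]+sn*d[1],-sn*d[0]+c*d[1]])
o=robot.get_obs(); s=snap('wrist','w8.png'); print(o['tool_pos'],o['ee_rot'],o['time'])
hsv=cv2.cvtColor(s['image'],cv2.COLOR_RGB2HSV)
m=cv2.inRange(hsv,(0,170,70),(5,255,255))|cv2.inRange(hsv,(174,170,70),(180,255,255))
n,lab,st,ce=cv2.connectedComponentsWithStats(m)
for i in range(1,n):
    if st[i,4]>40: 
        print(st[i],ce[i])
        for z in (.060,.079): P=ray(s,*ce[i],z,o); print(z,P,loc(P))
t=snap('top','t8.png')
for d in finder.masks_of('clip_knob','top')[:2]: print(d['p'],d['extent'])
E
```

```text
[ 0.35642751 -0.19369971  0.2212228 ] [ 3.14153266e+00 -4.59055328e-04  5.44161883e-01] 18.025
[618 236  22  53 645] [631.6744186  268.71937984]
0.06 [ 0.62523418 -0.07414649  0.06      ] [-0.11237799  0.26872382]
0.079 [ 0.60821744 -0.07749007  0.079     ] [-0.11834223  0.25243957]
[247 268  15  15 174] [253.71264368 274.91954023]
0.06 [ 0.32277371 -0.26419227  0.06      ] [-0.10670168 -0.08844213]
0.079 [ 0.32264641 -0.25692366  0.079     ] [-0.1129829  -0.08478217]
0.55 [378.0, 334.9, 391.4, 345.9]
```

View pics/w8.png

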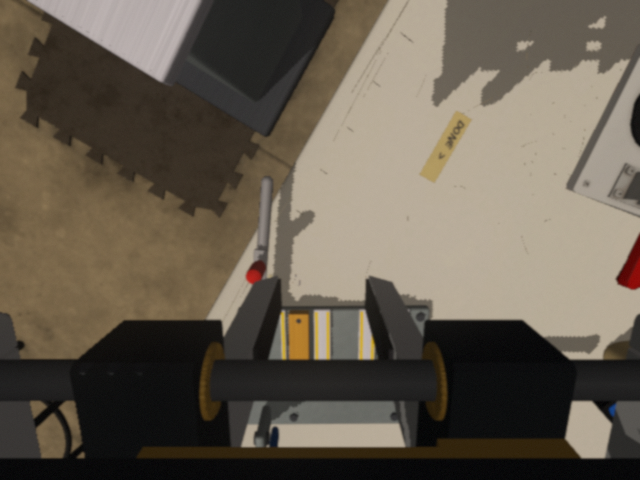

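```bash
python3 - <<'E'
from h import *
import pickle
q=np.load('press.npy')
s,_=pickle.load(open('w1.pkl','rb'))
V=[((217,208),[.4109,-.2358,.1986],[-3.1412,.0006,.5447]),((253.7,275),[.3564,-.1937,.2212],[3.1415,-.0005,.5442]),((312,283),[ 0.41209612,-0.25281126,0.33548318],[3.1415,0,-1.32623])]
A=np.zeros((3,3));b=np.zeros(3)
for (u,v),tp,r in V:
    o=dict(tool_pos=tp,ee_rot=r); p,R=cam(s,o); d=R@np.array([(u-s['cx'])/s['fx'],(v-s['cy'])/s['fy'],1]); d/=np.linalg.norm(d); M=np.eye(3)-np.outer(d,d); A+=M;b+=M@p
P=np.linalg.solve(A,b); c,sn=np.cos(q[2]),np.sin(q[2])
print(P); d=P[:2]-q[:2]; print(c*d[0]+sn*d[1],-sn*d[0]+c*d[1])
for k in (-.097,-.1): print('piv',q[0]+c*-.035-sn*k,q[1]+sn*-.035+c*k)
for (u,v),tp,r in V: print(proj(s,P,dict(tool_pos=tp,ee_rot=r)),u,v)
E
```

```text
[ 0.3227007  -0.2604952   0.07019119]
-0.10990080755297221 -0.086587609883702
piv 0.3526337230606559 -0.32993987936202834
piv 0.3500684981779032 -0.3314953925573779
(np.float64(216.15953734040892), np.float64(208.57893315053332)) 217 208
(np.float64(254.47384008256995), np.float64(274.49536632354386)) 253.7 275
(np.float64(311.9743957933318), np.float64(283.03608651748715)) 312 283
```

arm_command(
  plan=[
    [0.45,-0.02,-0.035,-0.03,0],
    [0.45,-0.034,-0.067,-0.06,0],
    [0.45,-0.034,-0.067,-0.11,0],
    [0.45,-0.034,-0.067,-0.15,0],
    [0.45,-0.034,-0.067,-0.174,0],
    [0.45,-0.034,-0.067,-0.174,0],
    [0,-0.034,-0.067,-0.174,0],
    [0,-0.034,-0.067,-0.174,0],
    [0,-0.034,-0.067,-0.174,0],
    [0,-0.034,-0.067,-0.174,0],
  ],
)

```text
time: 19.42
tool_pos: [0.3228, -0.2612, 0.0486]
ee_rot: [3.139, -0.001, 0.545]
wrist_force: [-0.2, -0.4, 2.5]
width: 0.0141
```

arm_command(
  plan=[
    [0,0,0,0,0],
    [0,0,0,0,0],
  ],
)

```text
time: 19.68
tool_pos: [0.3228, -0.2612, 0.0486]
ee_rot: [3.14, -0.001, 0.545]
wrist_force: [-0.5, 0.2, 7.6]
width: 0.0147
```

arm_command(
  plan=[
    [0,0.013,0.004,0,-10],
    [0,0.026,0.006,0,-20],
    [0,0.039,0.0056,0,-30],
    [0,0.052,0.003,0,-40],
    [0,0.064,-0.002,0,-50],
    [0,0.075,-0.009,0,-60],
    [0,0.085,-0.018,0,-70],
    [0,0.093,-0.028,0,-80],
    [0,0.095,-0.031,0,-83],
    [0,0.095,-0.031,0,-83],
  ],
)

```text
time: 20.92
tool_pos: [0.4189, -0.2908, 0.0486]
ee_rot: [-3.138, -0.001, -0.905]
wrist_force: [1.7, 3.7, 6.5]
width: 0.0148
```

```bash
python3 - <<'E'
from h import *
o=robot.get_obs();print(o['tool_pos'],o['ee_rot'],o['wrist_force'],o['width'])
p=np.array([.3527,-.3299]); d=o['tool_pos'][:2]-p; print(np.hypot(*d), np.radians(121.2-np.degrees(np.arctan2(d[1],d[0]))))
E
```

```text
[ 0.41894258 -0.29076295  0.04861572] [-3.13761895e+00 -8.19699706e-04 -9.04844921e-01] [1.73305965 3.68435285 6.54325035] 0.01480129067606033
0.07694015861582842 1.581701252266108
```

arm_command(
  plan=[
    [0.4,0,0,0,0],
    [0.4,0,0,0,0],
    [0.4,0,0,0,0],
    [0.4,0,0,0.04,0],
    [0.4,0,0,0.1,0],
    [0.4,0,0,0.16,0],
    [0.4,0,0,0.22,-3],
    [0.4,0.03,0,0.26,-7],
    [0.4,0.06,0,0.28,-7],
    [0.4,0.06,0,0.28,-7],
  ],
)

```text
time: 22.18
tool_pos: [0.4785, -0.2919, 0.3282]
ee_rot: [-3.141, -0.002, -1.025]
wrist_force: [-0.5, 0.9, -0.6]
width: 0.0377
```

```bash
python3 - <<'E'
from h import *
import pickle
q=np.load('press.npy')
o=robot.get_obs(); s=snap('wrist','w9.png'); print(o['tool_pos'],o['ee_rot'],o['time'])
t=snap('top'); c=snap('scene')
pickle.dump((s,o,t,c),open('w9.pkl','wb'))
cv2.imwrite('pics/s9.png',cv2.resize(c['image'][120:280,280:460],None,fx=4,fy=3.75,interpolation=2)[:,:,::-1])
cv2.imwrite('pics/t9.png',cv2.resize(t['image'][150:350,360:500],None,fx=3,fy=3,interpolation=2)[:,:,::-1])
E
```

```text
[ 0.47853317 -0.29194941  0.3282054 ] [-3.14103035e+00 -1.82334020e-03 -1.02496156e+00] 22.175
```

View pics/w9.png

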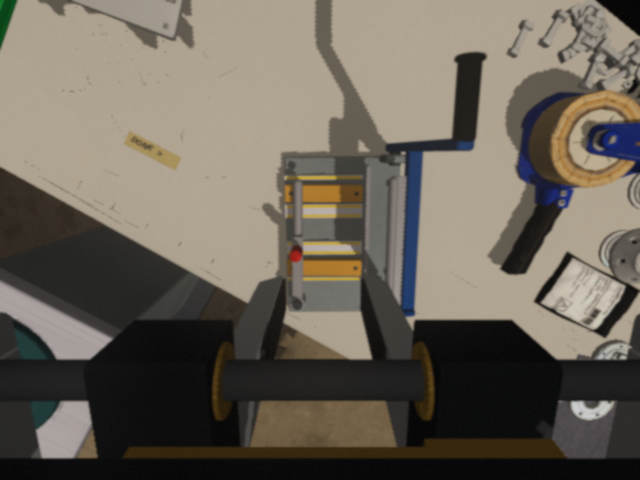

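View pics/s9.png

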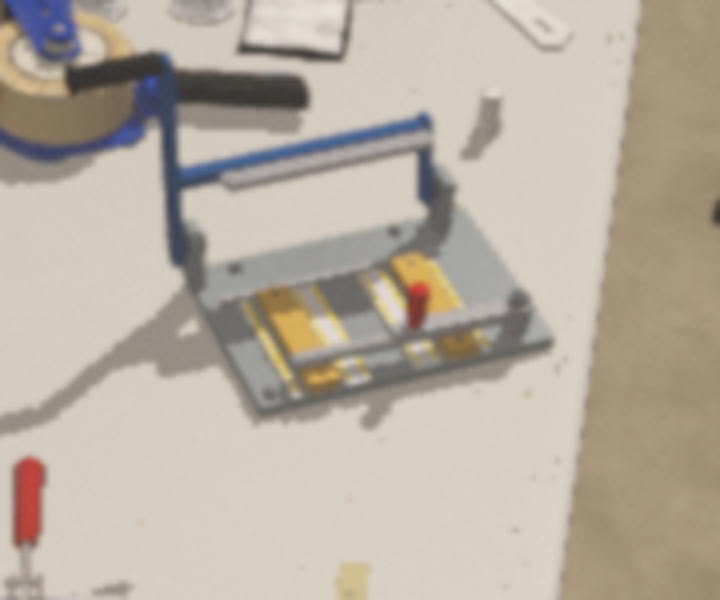

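View pics/t9.png

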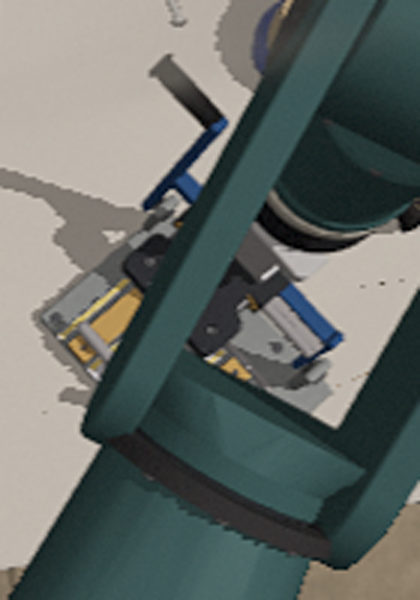

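```bash
python3 - <<'E'
from h import *
import pickle
from bl import blanks
q=np.load('press.npy'); c,sn=np.cos(q[2]),np.sin(q[2])
def loc(P): d=P[:2]-q[:2]; return np.round([c*d[0]+sn*d[1],-sn*d[0]+c*d[1]],4)
s,o,t,cc=pickle.load(open('w9.pkl','rb'))
for p in ((471,55),(466,145),(469,97)):
    P=ray(s,*p,.198,o); print('wrist',p,P,loc(P))
for p in ((162/3+360,65/3+150),(215/3+360,122/3+150)):
    P=ray(t,*p,.198); print('top',P,loc(P))
for p in ((72/4+280,78/3.75+120),(160/4+280,65/3.75+120)):
    P=ray(cc,*p,.198); print('scene',P,loc(P))
# hinge stub
P=ray(s,395,150,.05,o); print(loc(P))
for b in blanks(s,o,.024): print(loc(b[0]))
E
```

```text
wrist (471, 55) [ 0.6563721  -0.31391595  0.198     ] [0.1088 0.171 ]
wrist (466, 145) [ 0.60158472 -0.34971758  0.198     ] [0.111  0.1056]
wrist (469, 97) [ 0.6316684  -0.33036591  0.198     ] [0.11   0.1414]
top [ 0.65346589 -0.31750535  0.198     ] [0.1104 0.1667]
top [ 0.60307536 -0.34791778  0.198     ] [0.1102 0.1078]
scene [ 0.65413907 -0.31398604  0.198     ] [0.1077 0.1691]
scene [ 0.60285858 -0.33961822  0.198     ] [0.103  0.1119]
[0.0825 0.1028]
bl px [326. 193.] c [ 0.5007 -0.2912] len ang -58.8 [0.0203 0.0727]
bl px [332. 267.] c [ 0.4167 -0.3444] len ang -58.8 [0.021  0.0763]
[0.0086 0.0496]
[ 0.0106 -0.0497]
```

arm_command(
  plan=[
    [0.5,0.05,-0.013,0,0],
    [0.5,0.1,-0.026,0,0],
    [0.5,0.152,-0.039,0,0],
    [0.5,0.152,-0.039,-0.03,0],
    [0.5,0.152,-0.039,-0.06,0],
    [0.5,0.152,-0.039,-0.06,0],
  ],
)

```text
time: 23.08
tool_pos: [0.627, -0.3302, 0.2621]
ee_rot: [3.137, 0.009, -1.027]
wrist_force: [-0.8, 0.2, -0.6]
width: 0.0469
```

```bash
python3 - <<'E'
from h import *
q=np.load('press.npy'); c,sn=np.cos(q[2]),np.sin(q[2])
def loc(P): d=P[:2]-q[:2]; return np.round([c*d[0]+sn*d[1],-sn*d[0]+c*d[1]],4)
o=robot.get_obs(); s=snap('wrist','w10.png'); print(o['tool_pos'],o['ee_rot'],loc(o['tool_pos']),o['width'])
E
```

```text
[ 0.62702656 -0.33018856  0.26208257] [ 3.13678352  0.00897787 -1.02714429] [0.1075 0.1375] 0.04692145983782731
```

View pics/w10.png

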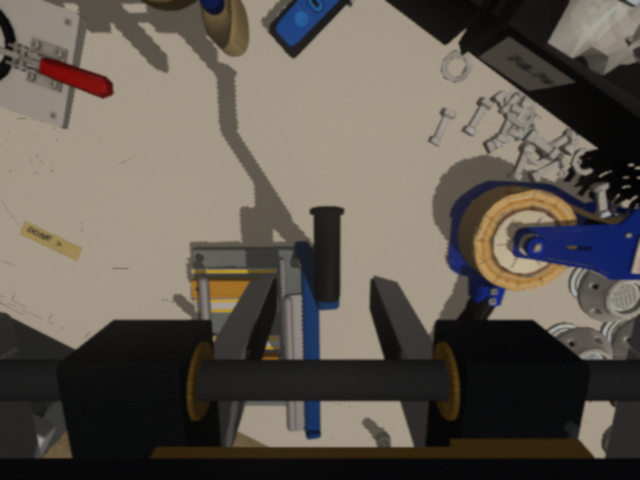

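```bash
python3 - <<'E'
from h import *
q=np.load('press.npy'); c,sn=np.cos(q[2]),np.sin(q[2])
def loc(P): d=P[:2]-q[:2]; return np.round([c*d[0]+sn*d[1],-sn*d[0]+c*d[1]],4)
o=robot.get_obs(); s=snap('wrist'); o2=dict(tool_pos=[0.62702656,-0.33018856,0.26208257],ee_rot=[ 3.13678352,0.00897787,-1.02714429])
print(proj(s,[*o2['tool_pos'][:2],.198],o2), proj(s,[*o2['tool_pos'][:2],.262],o2))
for p in ((326,212),(327,300)):
    print(loc(ray(s,*p,.198,o2)),loc(ray(s,*p,.198,o)))
o=robot.get_obs(); print(o['tool_pos'],o['ee_rot'])
E
```

```text
(np.float64(324.5799815719343), np.float64(258.6333483040803)) (np.float64(323.9937392068132), np.float64(293.8265875233027))
[0.1084 0.169 ] [0.1094 0.169 ]
[0.1091 0.1078] [0.1101 0.1071]
[ 0.62829928 -0.3307987   0.2678218 ] [ 3.14111441e+00  5.18168230e-04 -1.02699607e+00]
```

arm_command(
  plan=[
    [0.5,0,0,-0.03,0],
    [0.5,0,0,-0.06,0],
    [0.5,0,0,-0.088,0],
    [0.5,0,0,-0.088,0],
    [0,0,0,-0.088,0],
    [0,0,0,-0.088,0],
    [0,0,0,-0.088,0],
    [0,0,0,-0.088,0],
    [0,0,0,-0.088,0],
    [0,0,0,-0.088,0],
  ],
)

```text
time: 24.42
tool_pos: [0.6296, -0.331, 0.1809]
ee_rot: [-3.141, -0.002, -1.026]
wrist_force: [-0.2, -0.6, 5.6]
width: 0.0176
```

```bash
python3 - <<'E'
from h import *
q=np.load('press.npy'); c,sn=np.cos(q[2]),np.sin(q[2])
def loc(P): d=P[:2]-q[:2]; return np.round([c*d[0]+sn*d[1],-sn*d[0]+c*d[1]],4)
o=robot.get_obs(); l=loc(o['tool_pos']); print(o['tool_pos'],l,o['width'],o['wrist_force'])
hx=.084; z0=50; 
ph0=-10; 
for ph in list(range(-10,91,5))+[88,92,94]:
    dx=-(np.sin(np.radians(ph))-np.sin(np.radians(-10)))*.15; dz=.15*(np.cos(np.radians(ph))-np.cos(np.radians(10)))
    print(ph,'%.3f %.3f %.3f'%(c*dx,sn*dx,dz))
E
```

```text
[ 0.62963701 -0.33096575  0.18087735] [0.1095 0.1393] 0.01755549524818315 [-0.20387117 -0.60878929  5.59613829]
-10 -0.000 0.000 0.000
-5 -0.007 0.011 0.002
0 -0.014 0.022 0.002
5 -0.020 0.033 0.002
10 -0.027 0.045 0.000
15 -0.034 0.055 -0.003
20 -0.040 0.066 -0.007
25 -0.046 0.076 -0.012
30 -0.052 0.086 -0.018
35 -0.058 0.096 -0.025
40 -0.063 0.105 -0.033
45 -0.069 0.113 -0.042
50 -0.073 0.121 -0.051
55 -0.077 0.127 -0.062
60 -0.081 0.133 -0.073
65 -0.084 0.139 -0.084
70 -0.087 0.143 -0.096
75 -0.089 0.146 -0.109
80 -0.090 0.149 -0.122
85 -0.091 0.150 -0.135
90 -0.091 0.151 -0.148
88 -0.091 0.150 -0.142
92 -0.091 0.150 -0.153
94 -0.091 0.150 -0.158
```

arm_command(
  plan=[
    [0,-0.007,0.011,0.002,0],
    [0,-0.014,0.022,0.002,0],
    [0,-0.02,0.033,0.002,0],
    [0,-0.027,0.045,0,0],
    [0,-0.034,0.055,-0.003,0],
    [0,-0.04,0.066,-0.007,0],
    [0,-0.046,0.076,-0.012,0],
    [0,-0.052,0.086,-0.018,0],
    [0,-0.058,0.096,-0.025,0],
    [0,-0.063,0.105,-0.033,0],
  ],
)

```text
time: 25.68
tool_pos: [0.5655, -0.2253, 0.1459]
ee_rot: [3.141, -0.0, -1.026]
wrist_force: [0.6, -4.1, 3.4]
width: 0.0172
```

arm_command(
  plan=[
    [0,-0.006,0.008,-0.009,0],
    [0,-0.01,0.016,-0.018,0],
    [0,-0.014,0.022,-0.029,0],
    [0,-0.018,0.028,-0.04,0],
    [0,-0.021,0.034,-0.051,0],
    [0,-0.024,0.038,-0.063,0],
    [0,-0.026,0.041,-0.076,0],
    [0,-0.027,0.044,-0.089,0],
    [0,-0.028,0.045,-0.102,0],
    [0,-0.028,0.045,-0.102,0],
  ],
)

```text
time: 26.92
tool_pos: [0.5386, -0.1808, 0.0442]
ee_rot: [-3.141, -0.002, -1.026]
wrist_force: [4.6, -4.8, 4.8]
width: 0.0169
```

arm_command(
  plan=[
    [0,0,0,-0.006,0],
    [0,0,0.001,-0.011,0],
    [0,0,0.001,-0.014,0],
    [0,0,0.001,-0.014,0],
  ],
)

```text
time: 27.42
tool_pos: [0.5383, -0.1803, 0.0313]
ee_rot: [3.142, -0.002, -1.026]
wrist_force: [2.2, -4.5, 7.6]
width: 0.017
```

arm_command(
  plan=[
    [0,0,0,-0.003,0],
    [0,0,0,-0.003,0],
    [0,0,0,-0.003,0],
  ],
)

```text
time: 27.8
tool_pos: [0.5383, -0.1802, 0.0297]
ee_rot: [-3.141, -0.002, -1.026]
wrist_force: [0.1, -4.6, 12.1]
width: 0.0168
```

```bash
python3 - <<'E'
from h import *
o=robot.get_obs(); print(o['tool_pos'],o['wrist_force'],o['width'])
s=snap('scene'); cv2.imwrite('pics/s11.png',cv2.resize(s['image'][120:300,270:470],None,fx=3.3,fy=3.3,interpolation=2)[:,:,::-1])
E
```

```text
[ 0.53834974 -0.18016584  0.02968003] [ 0.07946358 -4.62333348 12.07902182] 0.016823264427042274
```

View pics/s11.png

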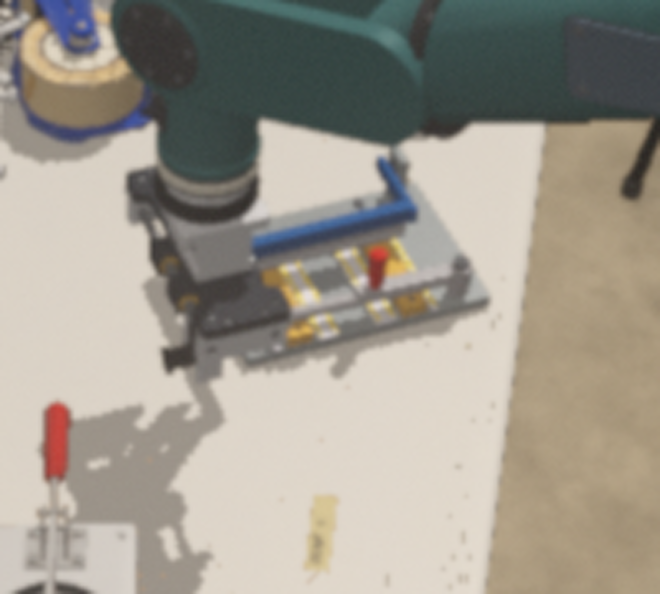

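arm_command(
  plan=[
    [0,0,0,-0.004,0],
    [0,0,0,-0.004,0],
    [0,0,0,-0.004,0],
    [0,0,0,-0.004,0],
    [0,0,0,-0.004,0],
  ],
)

```text
time: 28.48
tool_pos: [0.5385, -0.1802, 0.0289]
ee_rot: [-3.141, -0.003, -1.026]
wrist_force: [-4.5, -1.2, 24.7]
width: 0.0174
```

arm_command(
  plan=[
    [0,0,0,0.005,0],
    [0,0,0,0.012,0],
    [0,0,-0.001,0.019,0],
    [0,0.001,-0.002,0.032,0],
    [0,0.002,-0.005,0.045,0],
    [0,0.004,-0.008,0.058,0],
    [0,0.007,-0.012,0.07,0],
    [0,0.01,-0.018,0.081,0],
    [0,0.014,-0.024,0.092,0],
    [0,0.018,-0.03,0.103,0],
  ],
)

```text
time: 29.72
tool_pos: [0.5573, -0.2117, 0.1218]
ee_rot: [3.141, -0.003, -1.027]
wrist_force: [14.3, -14.0, -14.8]
width: 0.0171
```

arm_command(
  plan=[
    [0,0.002,-0.004,0.001,0],
    [0,0.005,-0.009,0.006,0],
    [0,0.01,-0.016,0.014,0],
    [0,0.015,-0.025,0.022,0],
    [0,0.018,-0.03,0.026,0],
  ],
)

```text
time: 30.35
tool_pos: [0.574, -0.2392, 0.1516]
ee_rot: [3.141, 0.003, -1.026]
wrist_force: [3.3, -1.5, -5.4]
width: 0.0174
```

arm_command(
  plan=[
    [0,0.006,-0.011,0.007,0],
    [0,0.013,-0.021,0.013,0],
    [0,0.019,-0.032,0.017,0],
    [0,0.025,-0.042,0.021,0],
    [0,0.032,-0.053,0.023,0],
    [0,0.039,-0.064,0.024,0],
    [0,0.046,-0.076,0.024,0],
    [0,0.051,-0.084,0.023,0],
    [0,0.055,-0.091,0.022,0],
    [0,0.055,-0.091,0.022,0],
  ],
)

```text
time: 31.6
tool_pos: [0.6293, -0.3312, 0.1739]
ee_rot: [3.141, 0.0, -1.027]
wrist_force: [-0.1, 1.3, -0.6]
width: 0.0172
```

arm_command(
  plan=[
    [0,0.001,-0.001,0,0],
    [0,0.001,-0.001,0,0],
    [0,0.001,-0.001,0,0],
  ],
)

```text
time: 31.98
tool_pos: [0.6294, -0.3314, 0.1738]
ee_rot: [3.14, 0.001, -1.026]
wrist_force: [-2.5, 1.6, -1.7]
width: 0.0174
```

arm_command(
  plan=[
    [0.4,0,0,0,0],
    [0.4,0,0,0,0],
    [0.4,0,0,0,0],
    [0.4,0,0,0,0],
    [0.4,0,0,0.04,0],
    [0.4,0,0,0.09,0],
    [0.4,-0.05,0.012,0.14,0],
    [0.4,-0.1,0.025,0.15,0],
    [0.4,-0.15,0.038,0.15,0],
    [0.4,-0.15,0.038,0.15,0],
  ],
)

```text
time: 33.22
tool_pos: [0.4774, -0.2927, 0.3259]
ee_rot: [-3.141, -0.002, -1.028]
wrist_force: [0.5, 0.1, 0.3]
width: 0.0374
```

```bash
python3 - <<'E'
from h import *
from bl import blanks
q=np.load('press.npy'); c,sn=np.cos(q[2]),np.sin(q[2])
def loc(P): d=P[:2]-q[:2]; return np.round([c*d[0]+sn*d[1],-sn*d[0]+c*d[1]],4)
o=robot.get_obs(); s=snap('wrist','w12.png'); print(o['tool_pos'],o['ee_rot'],o['wrist_force'])
for b in blanks(s,o,.024): print(loc(b[0]))
E
```

```text
[ 0.4774411  -0.29271863  0.32591381] [-3.14128693e+00 -1.69275221e-03 -1.02787143e+00] [0.54822209 0.11413937 0.31700212]
bl px [326. 191.] c [ 0.5019 -0.292 ] len ang -58.9 [0.0215 0.0724]
bl px [333. 266.] c [ 0.4184 -0.3433] len ang -58.9 [0.0208 0.0763]
[0.01   0.0503]
[ 0.0105 -0.0477]
```

View pics/w12.png

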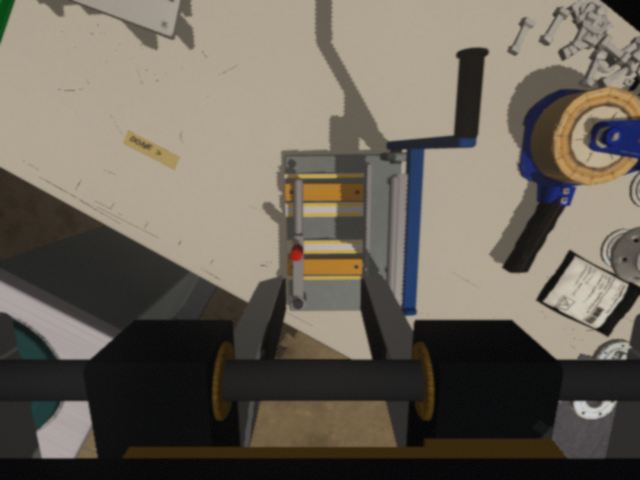

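arm_command(
  plan=[
    [0.4,-0.03,0.001,-0.04,7],
    [0.4,-0.0585,0.002,-0.09,7],
    [0.4,-0.0585,0.002,-0.15,7],
    [0.4,-0.0585,0.002,-0.21,7],
    [0.4,-0.0585,0.002,-0.25,7],
    [0.4,-0.0585,0.002,-0.277,7],
    [0.4,-0.0585,0.002,-0.277,7],
    [0,-0.0585,0.002,-0.277,7],
    [0,-0.0585,0.002,-0.277,7],
    [0,-0.0585,0.002,-0.277,7],
  ],
)

```text
time: 34.52
tool_pos: [0.421, -0.2901, 0.0491]
ee_rot: [-3.141, 0.004, -0.904]
wrist_force: [-4.2, 6.2, 6.4]
width: 0.0143
```

arm_command(
  plan=[
    [0,0,0,0,0],
    [0,0,0,0,0],
    [0,0,0,0,0],
  ],
)

```text
time: 34.9
tool_pos: [0.421, -0.29, 0.0491]
ee_rot: [-3.141, 0.003, -0.904]
wrist_force: [-4.2, 5.5, 5.7]
width: 0.0145
```

arm_command(
  plan=[
    [0,-0.008,0.011,0,10],
    [0,-0.017,0.02,0,20],
    [0,-0.028,0.027,0,30],
    [0,-0.04,0.033,0,40],
    [0,-0.053,0.036,0,50],
    [0,-0.066,0.037,0,60],
    [0,-0.079,0.035,0,70],
    [0,-0.092,0.032,0,80],
    [0,-0.099,0.029,0,83],
    [0,-0.099,0.029,0,83],
  ],
)

```text
time: 36.15
tool_pos: [0.3224, -0.2596, 0.0491]
ee_rot: [-3.136, -0.003, 0.545]
wrist_force: [-2.4, 11.4, 8.8]
width: 0.0145
```

arm_command(
  plan=[
    [0.4,0,0,0,0],
    [0.4,0,0,0,0],
    [0.4,0,0,0,0],
    [0.4,0,0,0,0],
    [0.4,0,0,0.04,0],
    [0.4,0,0,0.1,0],
    [0.4,0.02,0.02,0.15,0],
    [0.4,0.04,0.05,0.18,0],
    [0.4,0.07,0.06,0.18,0],
    [0.4,0.07,0.06,0.18,0],
  ],
)

```text
time: 37.4
tool_pos: [0.3937, -0.2021, 0.2275]
ee_rot: [-3.142, -0.0, 0.547]
wrist_force: [-0.6, -0.6, -0.0]
width: 0.0377
```

```bash
python3 - <<'E'
from h import *
from bl import blanks
q=np.load('press.npy'); c,sn=np.cos(q[2]),np.sin(q[2])
def loc(P): d=P[:2]-q[:2]; return np.round([c*d[0]+sn*d[1],-sn*d[0]+c*d[1]],4)
o=robot.get_obs(); s=snap('wrist','w13.png'); print(o['tool_pos'],o['ee_rot'],o['wrist_force'])
for b in blanks(s,o,.024): print(loc(b[0]))
for u,v in ((0,0),):pass
E
```

```text
[ 0.39366023 -0.20207833  0.22750323] [-3.14152968e+00 -3.28742134e-05  5.47309070e-01] [-0.59357144 -0.5539633  -0.01989428]
bl px [359. 324.] c [ 0.4853 -0.2725] len ang -57.6 [0.0168 0.0726]
[-0.0153  0.0463]
```

View pics/w13.png

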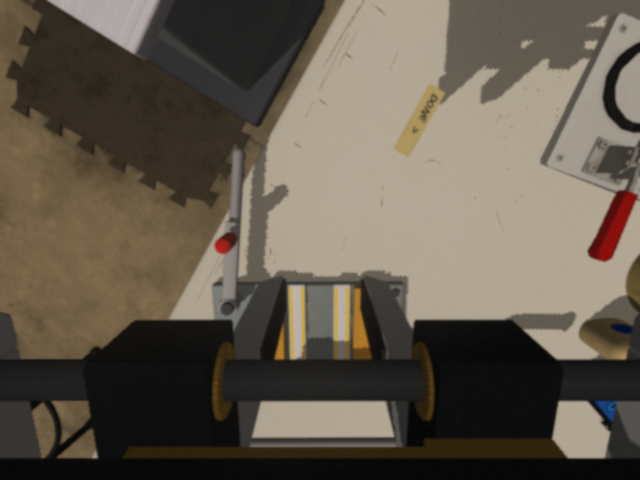

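arm_command(
  plan=[
    [0.45,0.04,-0.035,-0.02,0],
    [0.45,0.08,-0.065,-0.04,0],
    [0.45,0.103,-0.0815,-0.08,0],
    [0.45,0.103,-0.0815,-0.13,0],
    [0.45,0.103,-0.0815,-0.18,0],
    [0.45,0.103,-0.0815,-0.2085,0],
    [0.45,0.103,-0.0815,-0.2085,0],
    [0,0.103,-0.0815,-0.2085,0],
    [0,0.103,-0.0815,-0.2085,0],
    [0,0.103,-0.0815,-0.2085,0],
  ],
)

```text
time: 38.7
tool_pos: [0.4953, -0.2843, 0.0189]
ee_rot: [-3.141, 0.0, 0.544]
wrist_force: [-0.2, 0.8, -0.7]
width: 0.0211
```

arm_command(
  plan=[
    [0,0,0,0,0],
    [0,0,0,0,0],
  ],
)

```text
time: 38.95
tool_pos: [0.4954, -0.2842, 0.0189]
ee_rot: [-3.141, 0.001, 0.545]
wrist_force: [-0.5, -0.3, -0.6]
width: 0.0211
```

arm_command(
  plan=[
    [0,0,0,0.04,0],
    [0,0,0,0.09,0],
    [0,0,0.03,0.13,0],
    [0,0,0.085,0.13,-5],
    [0,0,0.14,0.13,-10],
    [0,0,0.195,0.13,-15],
    [0,0,0.25,0.13,-20],
    [0,0,0.305,0.13,-25],
    [0,0.01,0.36,0.13,-29.5],
    [0,0.02,0.415,0.13,-29.5],
  ],
)

```text
time: 40.2
tool_pos: [0.5153, 0.1329, 0.1487]
ee_rot: [-3.141, 0.0, 0.03]
wrist_force: [0.9, -0.1, -1.8]
width: 0.0214
```

arm_command(
  plan=[
    [0,0.01,0.05,0,0],
    [0,0.015,0.101,0,0],
    [0,0.015,0.101,-0.04,0],
    [0,0.015,0.101,-0.08,0],
    [0,0.015,0.101,-0.11,0],
    [0,0.015,0.101,-0.11,0],
  ],
)

```text
time: 40.95
tool_pos: [0.5276, 0.2312, 0.0351]
ee_rot: [3.139, 0.008, 0.03]
wrist_force: [-0.9, 0.0, -1.8]
width: 0.0212
```

```bash
python3 - <<'E'
from h import *
o=robot.get_obs(); s=snap('wrist','w14.png'); print(o['tool_pos'],o['ee_rot'],o['width'])
E
```

```text
[0.52755356 0.23115094 0.03509862] [3.13943315 0.00820163 0.02995178] 0.021178346747354453
```

View pics/w14.png

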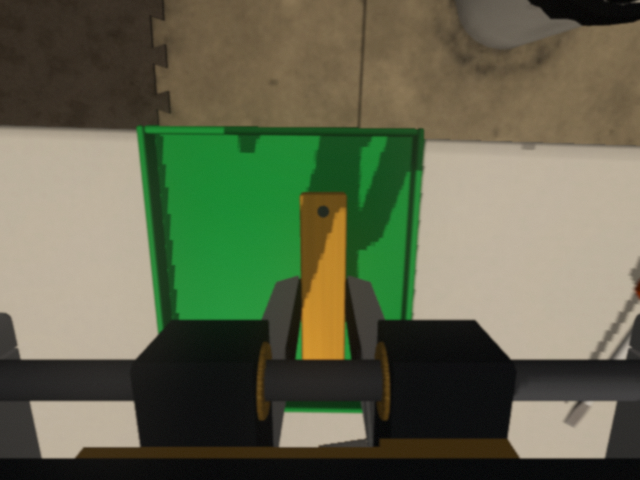

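arm_command(
  plan=[
    [0,0,0,-0.015,0],
    [0,0,0,-0.023,0],
    [0,0,0,-0.027,0],
    [0,0,0,-0.027,0],
    [0.4,0,0,-0.027,0],
    [0.4,0,0,-0.027,0],
    [0.4,0,0,-0.027,0],
    [0.4,0,0,0.01,0],
    [0.4,0,-0.02,0.06,0],
    [0.4,0,-0.06,0.1,0],
  ],
)

```text
time: 42.25
tool_pos: [0.5311, 0.1723, 0.1414]
ee_rot: [-3.141, -0.002, 0.032]
wrist_force: [0.5, -0.6, 0.4]
width: 0.0377
```

arm_command(
  plan=[
    [0.4,-0.01,-0.055,0.04,5],
    [0.4,-0.02,-0.11,0.06,10],
    [0.4,-0.035,-0.165,0.06,15],
    [0.4,-0.05,-0.22,0.06,20],
    [0.4,-0.065,-0.275,0.06,25],
    [0.4,-0.08,-0.33,0.06,29.5],
    [0.4,-0.095,-0.385,0.06,29.5],
    [0.4,-0.11,-0.43,0.06,29.5],
    [0.4,-0.11,-0.43,0.06,29.5],
  ],
)

```text
time: 43.38
tool_pos: [0.4196, -0.2607, 0.199]
ee_rot: [3.141, 0.0, 0.539]
wrist_force: [0.7, 0.3, 0.0]
width: 0.0375
```

```bash
python3 - <<'E'
from h import *
from bl import blanks
o=robot.get_obs(); s=snap('wrist','w15.png'); print(o['tool_pos'],o['ee_rot'],o['width'])
blanks(s,o,.024)
E
```

```text
[ 0.41955832 -0.2607445   0.1990267 ] [3.14120461e+00 2.90941917e-04 5.39139459e-01] 0.037487264541935315
bl px [279. 269.] c [ 0.4112 -0.3334] len ang -58.8 [0.022  0.0997]
```

View pics/w15.png

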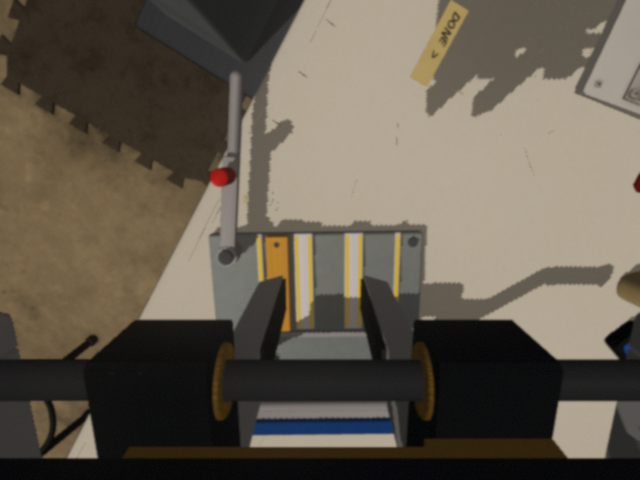

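arm_command(
  plan=[
    [0.4,-0.005,-0.04,-0.02,0.4],
    [0.4,-0.0085,-0.074,-0.06,0.4],
    [0.4,-0.0085,-0.074,-0.11,0.4],
    [0.4,-0.0085,-0.074,-0.155,0.4],
    [0.4,-0.0085,-0.074,-0.18,0.4],
    [0.4,-0.0085,-0.074,-0.18,0.4],
    [0.4,-0.0085,-0.074,-0.18,0.4],
    [0,-0.0085,-0.074,-0.18,0.4],
    [0,-0.0085,-0.074,-0.18,0.4],
    [0,-0.0085,-0.074,-0.18,0.4],
  ],
)

```text
time: 44.68
tool_pos: [0.4122, -0.3323, 0.0195]
ee_rot: [3.141, 0.0, 0.551]
wrist_force: [-1.3, -0.5, 3.7]
width: 0.0212
```

arm_command(
  plan=[
    [0,0,0,0,0],
    [0,0,0,0,0],
  ],
)

```text
time: 44.92
tool_pos: [0.4122, -0.3323, 0.0195]
ee_rot: [3.141, -0.0, 0.551]
wrist_force: [-1.3, 0.5, 4.6]
width: 0.021
```

arm_command(
  plan=[
    [0,0,0,0.04,0],
    [0,0,0.01,0.09,0],
    [0,0.005,0.05,0.13,0],
    [0,0.01,0.105,0.13,-5],
    [0,0.02,0.16,0.13,-10],
    [0,0.03,0.215,0.13,-15],
    [0,0.04,0.27,0.13,-20],
    [0,0.05,0.325,0.13,-25],
    [0,0.06,0.38,0.13,-29.5],
    [0,0.068,0.435,0.13,-29.5],
  ],
)

```text
time: 46.18
tool_pos: [0.4799, 0.1049, 0.148]
ee_rot: [-3.141, 0.001, 0.036]
wrist_force: [0.9, -0.1, -1.8]
width: 0.021
```

arm_command(
  plan=[
    [0,0,0.055,0,0],
    [0,0,0.11,0,0],
    [0,0,0.127,-0.03,0],
    [0,0,0.127,-0.07,0],
    [0,0,0.127,-0.11,0],
    [0,0,0.127,-0.11,0],
  ],
)

```text
time: 46.92
tool_pos: [0.4762, 0.2288, 0.0341]
ee_rot: [3.139, 0.01, 0.037]
wrist_force: [0.7, -0.0, -1.7]
width: 0.0212
```

```bash
python3 - <<'E'
from h import *
o=robot.get_obs(); s=snap('wrist','w16.png'); print(o['tool_pos'],o['ee_rot'],o['width'])
E
```

```text
[0.47623885 0.22878481 0.03414927] [3.13885033 0.01018    0.03673049] 0.02123970536056853
```

View pics/w16.png

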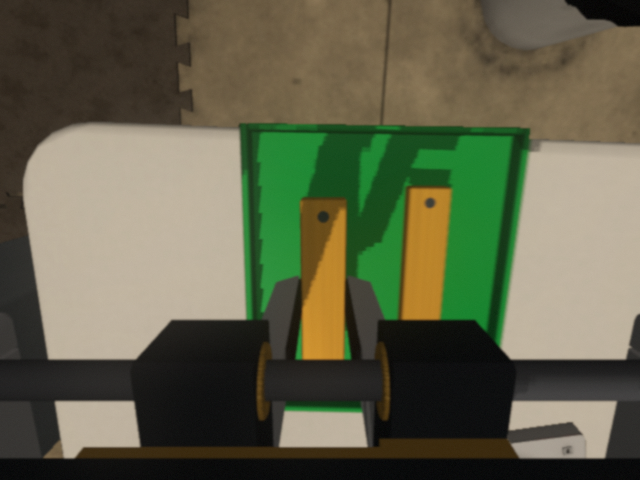

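arm_command(
  plan=[
    [0,0,0,-0.015,0],
    [0,0,0,-0.023,0],
    [0,0,0,-0.028,0],
    [0,0,0,-0.028,0],
    [0.37,0,0,-0.028,0],
    [0.37,0,0,-0.028,0],
    [0.37,0,0,-0.028,0],
    [0.37,0,0,0.01,0],
    [0.37,0,0,0.07,0],
    [0.37,-0.03,-0.06,0.1,0],
  ],
)

```text
time: 48.22
tool_pos: [0.4575, 0.1804, 0.1389]
ee_rot: [-3.14, -0.008, 0.04]
wrist_force: [1.2, -1.1, -0.2]
width: 0.0345
```

arm_command(
  plan=[
    [0.37,-0.03,-0.05,0.04,0],
    [0.37,-0.06,-0.1,0.08,0],
    [0.37,-0.06,-0.12,0.1,0],
    [0.37,-0.06,-0.12,0.1,0],
    [0.37,-0.06,-0.12,0.1,0],
  ],
)

```text
time: 48.85
tool_pos: [0.3945, 0.0594, 0.2335]
ee_rot: [-3.141, 0.001, 0.037]
wrist_force: [-0.7, 0.1, 0.2]
width: 0.0349
```

```bash
python3 - <<'E'
from h import *
from bl import blanks
o=robot.get_obs(); print(o['tool_pos'],o['wrist_force'],o['time'])
s=snap('wrist','w17.png');blanks(s,o,.016); snap('top','t17.png'); c=snap('scene','s17.png')
E
```

```text
[0.39449034 0.05935557 0.23352538] [-0.68423548  0.11142101  0.18180509] 48.85
bl px [418.  52.] c [0.4795 0.225 ] len ang -88.0 [0.0218 0.0916]
bl px [470.  50.] c [0.5293 0.2277] len ang -88.5 [0.0219 0.0899]
```

View pics/t17.png

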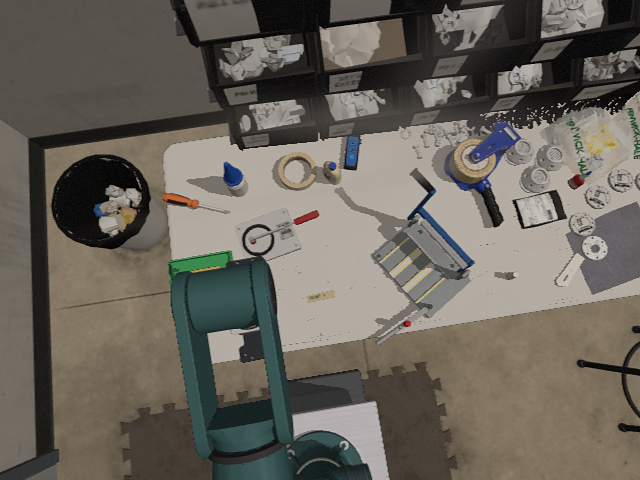

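View pics/s17.png

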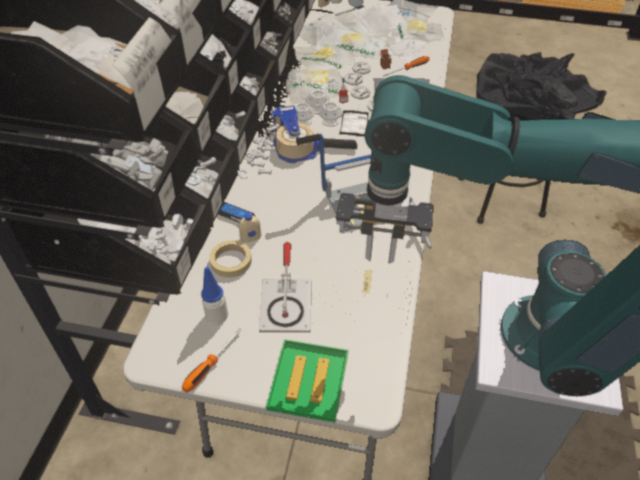

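View pics/w17.png

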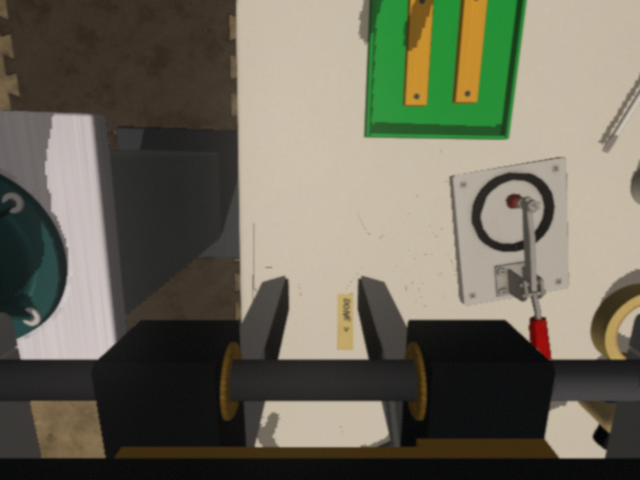

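```bash
python3 -c "
from bench import robot
print(robot.close_job())"
```

```text
the job is handed in; nothing more can be done
None
```

The marking job is done and handed in at about 49 s of the 210 s allowed. There was no verdict report.

**What I did**
- There were two blanks at this start. I laid one in bay 1 and one in bay 3, swung the clip across both, and pulled the lever down.
- The tool force rose to about 25 N with almost no further travel, so the bar was on the blanks. I held it there for about 1 s.
- I eased the lever back up in the grip, swung the clip clear, and laid both blanks in the green tray.

**Last checks**
- The pictures show both blanks flat and parallel in the tray, about 50 mm apart and well inside its walls.
- The lever is at rest. The clip is near its parked position, by my estimate about 0.15 rad off.
- The bottles and screwdriver have not visibly moved, and the gripper is clear of everything.

**What went wrong or was not measured**
- My first grasp lifted before the fingers had shut. The blank was not moved, and the second try held.
- The lever grip slid a few mm in the fingers during pressing. On the way up this gave about 24 N along the lever until I corrected the path; the lever did not fly back.
- The lever and clip angles are worked out from tool positions (about 1.75 rad at the bottom, about 1.58 rad with the clip across), since no joint readings are available.

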